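# Turn the drip tray over and stand the oil bottle in it

## Task

The steel drip tray for the sewing-machine oil was left upside down to drain, with its ring-stamped underside showing. Turn it over, set it open side up on the black rubber pad, centred on the pad and with its long side along the pad's long side, and let go of it; then take the white oil bottle and stand it upright in the tray. Keep the bottle upright throughout, and leave the similar tray with the bobbins where it is.

Things in the scene. Friction and masses are not known exactly. Their poses are not given: they have to be found in the camera images.
- tray_mid (a point): The drip tray: a plain open-topped rectangular steel box, 115 mm long (own x), 62 mm wide (own y), 45 mm high (own z), walls and floor 3 mm, no divider, loose, about 0.18 kg. This point is its centre, half-way up. Own z points from its floor to its open side: at the start straight down, as it lies upside down.
- tray: The same drip tray; origin at the centre of the outer face of its floor, 22.5 mm from tray_mid, same axes. That flat underside is stamped with a plain ring 38 mm across and faces up at the start; the long axis then lies within about 25 degrees of the world's y. The tray stands steadily on either of its 62 by 45 mm ends.
- pad_top (a point): A fixed flat black rubber pad on the table, 135 mm long (own x), 82 mm wide (own y), 12 mm high, with no rim. This point is the centre of its top face; own z is up.
- bottle_mid (a point): The oil bottle: a white round bottle with a black cap, standing upright and loose, 40 mm in diameter and straight-sided up to 92 mm above its foot, then narrowing to the cap and nozzle; 126 mm high in all, about 0.12 kg. This point is on its axis, half-way up (63 mm above its foot); own z is up.
- bottle: The same oil bottle; origin at the centre of its foot.
- bobbin_tray_mid (a point): A loose bystander to leave alone: a steel tray of the same size as the drip tray, but right way up, with one wall across its middle and three bobbins in it. This point is its centre, half-way up; axes as for the drip tray.
Not all that is in view belongs to the job. Leave any yellow look-alike of the bottle alone. There is more than one size of the part that bears pad_top; the job needs the larger.

How it is judged (in metres and radians):
On the way:
1. the drip tray stands open side up on the pad, centred and along it, let go of, with the bottle not yet in it (x of tray_mid in the frame of pad_top between -0.012 and 0.012 m and y of tray_mid in the frame of pad_top between -0.012 and 0.012 m and z of tray_mid in the frame of pad_top between 0.0185 and 0.0265 m and angle between tray_mid's own z axis and vertical below 0.08 rad and angle between the x axis of tray_mid and the x axis of pad_top, either way round below 0.17 rad and linear speed of tray below 0.02 m/s and contact force between tray and the fingers below 0.05 N and horizontal distance between bottle_mid and tray_mid above 0.08 m), for 0.2 s.
At the end, for the whole second after the job is handed in: The drip tray rests open side up, flat on the rubber pad, its centre within 12 mm of the pad's centre along each of the pad's axes and its long side within 0.17 rad of the pad's; the oil bottle stands upright on the tray's floor (within 0.1 rad), inside its walls; both at rest (x of tray_mid in the frame of pad_top between -0.012 and 0.012 m and y of tray_mid in the frame of pad_top between -0.012 and 0.012 m and z of tray_mid in the frame of pad_top between 0.0185 and 0.0265 m and angle between tray_mid's own z axis and vertical below 0.08 rad and angle between the x axis of tray_mid and the x axis of pad_top, either way round below 0.17 rad and linear speed of each of tray, bottle below 0.02 m/s and x of bottle_mid in the frame of tray_mid between -0.036 and 0.036 m and y of bottle_mid in the frame of tray_mid between -0.012 and 0.012 m and z of bottle_mid in the frame of tray_mid between 0.0375 and 0.0495 m and angle between bottle_mid's own z axis and vertical below 0.1 rad); the robot touches nothing.
It fails at once if the oil bottle is tipped more than 0.6 rad (angle between bottle_mid's own z axis and vertical above 0.6 rad).
It fails at once if the bobbin tray is shifted more than 25 mm (distance of bobbin_tray_mid from where it was at the start of the episode above 0.025 m).
It also fails if it takes over 72 s, if anything falls off the work surface, if the arm or the gripper's body presses on something with over 40 N, if the wrist force passes 120 N, or if a joint passes its speed limit or range.

## Robot

A 6-joint arm with a two-finger parallel gripper is mounted at the origin on the work surface. World frame = base frame: x ahead of the robot, y to its left, z up, the work surface at z = 0. Lengths are in mm, angles in rad, forces in N, time in s.
With the tool pointing down it reaches from about 275 to 1000 mm from the base axis. Payload 8.4 kg.
Tool frame: the origin (TCP) lies at the very end of the fingers, on their centre line; the grasp point (between the pads) lies 19 mm behind it; z points along the fingers, x is the direction in which the jaws open and shut, and the axes are right-handed (so a half turn about z gives the same grasp; the last joint's range is limited). The gripper opens to 85 mm and grips with 20 to 120 N. Pads are 22 mm wide; open, the fingers measure 114 mm over their backs; the gripper's body (76 mm by 85 mm) begins 54 mm behind the grasp point. The pads swing forward as they close: fully open they stand 13 mm farther back than shut.
Start: joints at [1.197, 0.353, 1.633, -0, 1.155, -0.002], TCP at [227.057, 582.3, 231.281] pointing down, gripper open.
Joint ranges: [-2.63, 2.63], [-0.92, 2.1], [0.06, 2.66], [-1.3, 4.44], [0, 2.69], [-3.02, 3.02]. Speed limits (rad/s): [2.22, 2.22, 2.79, 3.14, 3.14, 3.14].

## Interface

Orientations are given as [roll, pitch, yaw] about the fixed x, y, z axes, in that order (R = Rz(yaw) Ry(pitch) Rx(roll)).
In Python, from rig import r gives the robot as it stands.
- The arm moves only by the tool arm_command, never from a script. Its argument "targets" is a list of rows, each a list of 6 numbers: the shift along the tool's x, y, z in m, then the turn, a rotation vector about the tool's x, y, z in rad. A call has 1 to 20 rows; each row shifts and turns the commanded pose from where the row before left it, along the tool's axes as they then stand; what a row does not reach is not made up. A row lasts 1/12 s, in which the tool goes at most 41.7 mm and 7.16 degrees, less where a joint would pass 70% of its speed; a pose out of reach is approached as far as the arm can. A call is refused whole if a number of a shift passes 0.0417 or a number of a turn 0.125, either way. A call with a gripper value outside its range is refused whole. "fingers" is the finger opening in m, from 0 to 0.0854, set as the call begins (left out, the last holds). The fingers move at their own pace and stop on an object; "squeeze" is the grip in N (left out, the last holds). Time passes only in rows, so rows that do not move let the fingers close. It gives the time, the measured TCP pose, the force and the opening at its end, in the units of the state.
- r.sense(): the state, without advancing time (a new reading comes with each control period).
- r.grab_frame(name): name is "scene" or "top" or "wrist"; returns a dict with "image" (384x512x3 uint8, blue, green, red), "fx", "fy", "cx", "cy" (pixels), "k1" (the pictures are not rectified: a ray, as slopes to the right and down, at radius r is drawn at 1 + k1 r^2 times it, then the intrinsics apply), "xyz" and "orientation" of the camera in the world. Camera axes: x right, y down, z forward; pixel columns grow to the right and rows downward; lengths in mm; the calibration is good to about 2 mm. A picture is of the moment at which its call begins. There is no depth.
- r.sign_off(): hands the job in, once; it reports no verdict.
The state is a dict: "clock": time; "qpos": joint angles; "qvel": joint speeds; "joint_efforts": joint torques, N m; "eef_pos": TCP position; "tcp_rot": TCP orientation; "contact_force": force on the tool from outside, world axes, zero at the start; "wrist_torque": the same for the moment, N m; "opening": opening from 0.0 (shut) to 1.0 (fully open).
Only numpy, scipy, OpenCV 4.12 (cv2) and the standard library are available. Lean on these libraries where they do the work, as an engineer would, in place of code of your own. Each camera call takes 0.05 s, during which the arm holds its last target.

## Working session

There is one attempt and no reset: what is moved stays moved. The work goes in short steps, Python scripts to look and compute and a tool call to move; the robot and the scene stay as the last step left them, time stands still between calls to the robot, and variables do not carry over. Pictures are saved under pics/ and viewed, and the job is handed in when it is done.

Besides the shell and the picture viewer there is one more tool, called after ">>>" by a JSON object that holds its "fn" and its "kwargs". arm_command: Moves the arm, as the interface text tells. Its arguments: {"type":"object","properties":{"targets":{"type":"array"},"fingers":{"type":"number"},"squeeze":{"type":"number"}},"required":["targets"]}

```bash
ls; mkdir -p pics
python3 - <<'E'
from rig import r
import cv2
print(r.sense())
for n in ("scene","top","wrist"):
    f=r.grab_frame(n); cv2.imwrite(f"pics/{n}0.png",f["image"])
    print(n,{k:v for k,v in f.items() if k!="image"})
E
```

```text
pics
{'clock': 0.0, 'qpos': array([ 1.19663866e+00,  3.53669865e-01,  1.63411902e+00, -4.91347514e-05,
        1.15519026e+00, -2.40372748e-03]), 'qvel': array([ 0.0003381 ,  0.00047254, -0.00156013,  0.00142585,  0.00174662,
       -0.00064591]), 'joint_efforts': array([-3.14116907e-03, -6.05254555e+01, -3.42043626e+01, -3.88328253e-04,
        9.87692998e-03,  6.63582938e-06]), 'eef_pos': array([226.87780501, 581.86778509, 230.55458247]), 'tcp_rot': array([3.14155106e+00, 1.38658714e-03, 1.19906223e+00]), 'contact_force': array([-0.44945951, -0.78483576,  0.03931852]), 'wrist_torque': array([-0.0227597 ,  0.01833039,  0.03371693]), 'opening': 1.0006357850415923}
scene {'fx': 375.17611135324074, 'fy': 375.17611135324074, 'cx': 260.40977850835725, 'cy': 190.84029574611083, 'k1': -0.09694715061280748, 'xyz': array([ 978.77736919, -167.23050394,  795.47784164]), 'orientation': array([-2.56965123,  0.01063374,  1.14895901])}
top {'fx': 379.4673476961061, 'fy': 379.4673476961061, 'cx': 253.61697424974685, 'cy': 188.53724711216185, 'k1': -0.07561321679569502, 'xyz': array([469.57108802,  -8.05305969, 840.39436658]), 'orientation': array([-3.04115086,  0.01564997, -1.58568045])}
wrist {'fx': 286.212723960374, 'fy': 286.212723960374, 'cx': 256.3998817724175, 'cy': 189.8237024172191, 'k1': -0.009894376114897449, 'xyz': array([147.60585915, 612.01779876, 373.6245477 ]), 'orientation': array([2.81003570e+00, 1.62116128e-03, 1.19953826e+00])}
```

View pics/scene0.png

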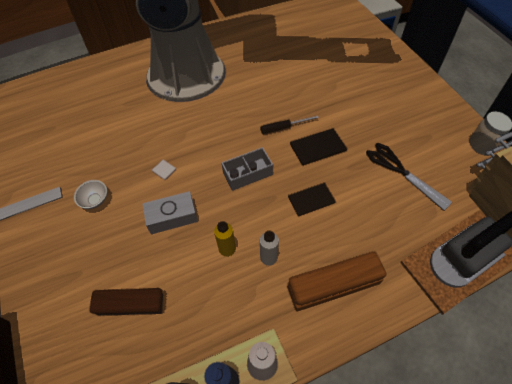

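View pics/top0.png

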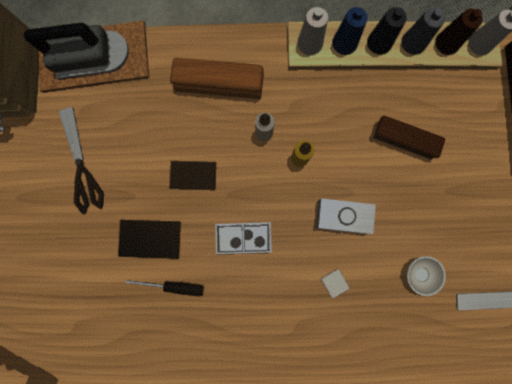

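View pics/wrist0.png

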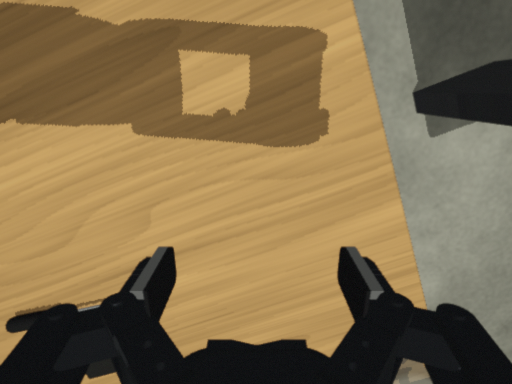

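```bash
cat > h.py <<'E'
import numpy as np, cv2
from scipy.spatial.transform import Rotation as Ro
from scipy.optimize import least_squares
def rot(o): return Ro.from_euler('xyz',o).as_matrix()
def proj(f,P):
    P=np.atleast_2d(P); c=(P-f["xyz"])@rot(f["orientation"])
    s=c[:,:2]/c[:,2:]; r2=(s**2).sum(1,keepdims=True); s=s*(1+f["k1"]*r2)
    return s*[f["fx"],f["fy"]]+[f["cx"],f["cy"]]
def ray(f,uv):
    s0=(np.array(uv,float)-[f["cx"],f["cy"]])/[f["fx"],f["fy"]]; s=s0.copy()
    for _ in range(20): s=s0/(1+f["k1"]*(s@s))
    return rot(f["orientation"])@np.r_[s,1]
def onz(f,uv,z):
    d=ray(f,uv); return f["xyz"]+d*(z-f["xyz"][2])/d[2]
def crop(f,u0,v0,u1,v1,k,name):
    im=f["image"][v0:v1,u0:u1]; cv2.imwrite(name,cv2.resize(im,None,fx=k,fy=k,interpolation=cv2.INTER_CUBIC))
E
python3 - <<'E'
from rig import r
from h import *
import pickle
F={n:r.grab_frame(n) for n in("top","scene")}
pickle.dump(F,open("F0.pkl","wb"))
t=F["top"]
for n,uv,z in(("tray",(347,217),45),("bob",(243,238),45),("bottle",(264,120),126),("padL",(150,239),12),("padS",(193,175),12),("yel",(304,148),126)):
    print(n,onz(t,uv,z).round(0))
crop(t,100,140,400,270,2.6,"pics/c1.png")
crop(F["scene"],130,120,360,280,3.4,"pics/c2.png")
E
```

```text
tray [ 487. -191.   45.]
bob [447.  27.  45.]
bottle [674. -20. 126.]
padL [446. 232.  12.]
padS [586. 137.  12.]
yel [618. -95. 126.]
```

View pics/c1.png

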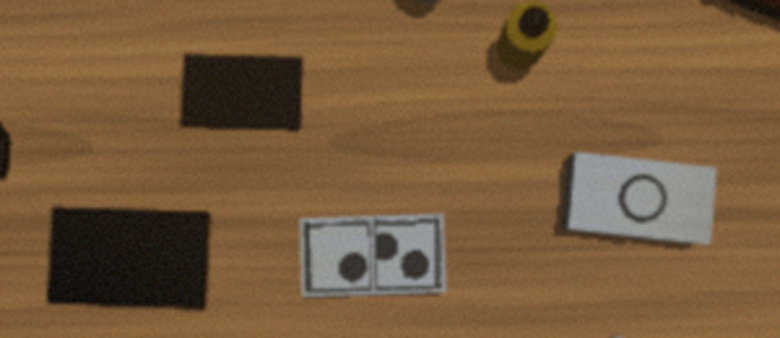

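View pics/c2.png

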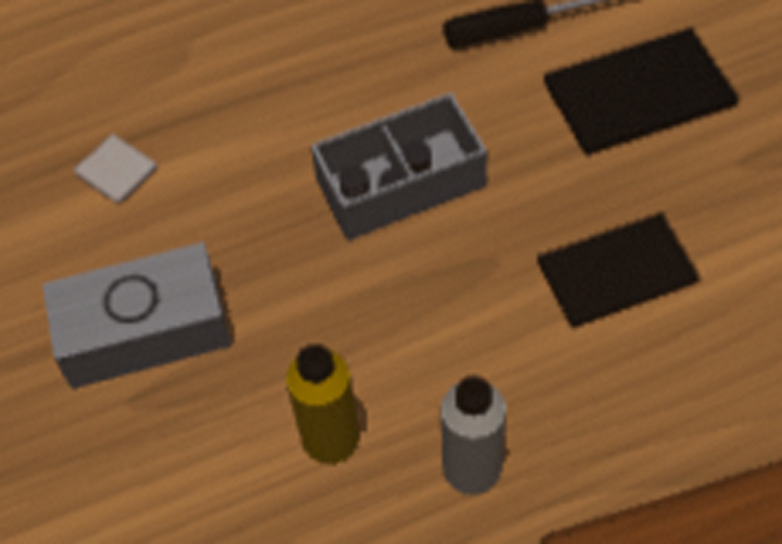

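Top crop: candidate trays are the ring-stamped one (full picture 347,217: plain floor up, ring → the drip tray) and the divided one with bobbins (243,238: leave). Pads are at (150,239), about 61 px long, and (193,175), about 46 px; the first is the larger and so the job's pad. Bottles: white (264,120) is wanted, yellow (304,148) is not.

Run:
```python
from h import *
import pickle
F=pickle.load(open("F0.pkl","rb"))
def unc(pts,o,k): return (np.array(pts,float)+.5)/k-.5+o
def fit(L,W,z,obs,x0):
    C=np.array([[L,W],[L,-W],[-L,-W],[-L,W]])/2
    def model(p):
        c,s=np.cos(p[2]),np.sin(p[2]); return np.c_[C@np.array([[c,s],[-s,c]])+p[:2],np.full(4,z)]
    def res(p):
        out=[]
        for n,uv in obs.items():
            q=proj(F[n],model(p)); 
            d=np.linalg.norm(q[:,None]-uv[None],axis=2); out.append(q-uv[d.argmin(1)])
        return np.concatenate(out).ravel()
    s=least_squares(res,x0); return s.x.round(3),np.abs(s.fun).max().round(2)
T=lambda p:unc(p,(100,140),2.6); S=lambda p:unc(p,(130,120),3.4)
tr={"top":T([(573,153),(717,168),(711,243),(566,230)]),"scene":S([(44,284),(203,243),(219,318),(54,352)])}
pd={"top":T([(51,207),(210,212),(205,309),(48,302)]),"scene":S([(545,73),(692,30),(738,100),(588,153)])}
for nm,a in(("tray",(115,62,45,tr,[487,-191,1.5])),("pad",(135,82,12,pd,[446,232,1.5]))):
    print(nm,fit(*a)); 
    for n in("top","scene"):
        b=list(a); b[3]={n:a[3][n]}; print("  ",n,fit(*b))
crop(F["top"],235,95,325,175,8,"pics/c3.png")
```

```text
tray (array([ 488.195, -191.182,    1.44 ]), np.float64(2.15))
   top (array([ 488.906, -190.637,    1.455]), np.float64(0.66))
   scene (array([ 486.927, -191.881,    1.417]), np.float64(1.39))
pad (array([446.763, 234.302,   1.527]), np.float64(1.07))
   top (array([446.63 , 234.691,   1.528]), np.float64(0.58))
   scene (array([447.263, 233.526,   1.526]), np.float64(0.92))
```

View pics/c3.png

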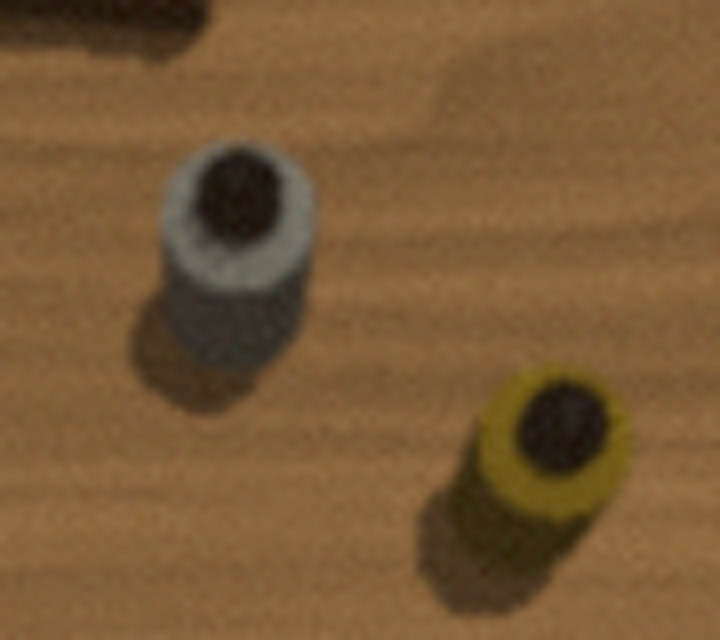

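```bash
cat >> h.py <<'E'
def R_tool(yaw_d,phi):
    """camera towards d; phi = tilt of tool z from straight down towards d (rad); jaws horizontal across d. yaw_d= heading of d"""
    y=yaw_d-np.pi/2
    return (Ro.from_euler('z',y)*Ro.from_euler('x',np.pi+phi)).as_matrix()
def plan(s,p,R,N,p0=None,R0=None):
    from scipy.linalg import logm
    T0=np.eye(4);T0[:3,:3]=rot(s["tcp_rot"]) if R0 is None else R0;T0[:3,3]=(s["eef_pos"] if p0 is None else p0)/1000
    T1=np.eye(4);T1[:3,:3]=R;T1[:3,3]=np.array(p)/1000
    # row model: translate in tool axes, then turn ; repeat N times
    w=Ro.from_matrix(T0[:3,:3].T@R).as_rotvec()/N
    A=sum(np.linalg.matrix_power(Ro.from_rotvec(w).as_matrix(),i) for i in range(N))
    t=np.linalg.solve(A,T0[:3,:3].T@(T1[:3,3]-T0[:3,3]))
    print("N",N,"row",t.round(5).tolist(),w.round(5).tolist(),"|t|",np.linalg.norm(t).round(4),"|w|",np.linalg.norm(w).round(4))
    return t,w
def pr(s): print("t",s["clock"],"p",s["eef_pos"].round(1),"rpy",s["tcp_rot"].round(4),"q",s["qpos"].round(3),"F",s["contact_force"].round(1),"op",round(s["opening"],3))
E
python3 - <<'E'
from rig import r
from h import *
s=r.sense();pr(s)
d=1.445
print(R_tool(d,0).round(2))
plan(s,[488.5,-191,170],R_tool(d,0),25)
E
```

```text
t 0.25 p [227.  582.1 230.9] rpy [3.1416e+00 7.0000e-04 1.1991e+00] q [ 1.197  0.353  1.634 -0.     1.155 -0.002] F [-0.1 -1.1  0.5] op 1.0
[[ 0.99 -0.13 -0.  ]
 [-0.13 -0.99 -0.  ]
 [ 0.    0.   -1.  ]]
N 25 row [-0.00825, 0.03417, 0.00244] [2e-05, 2e-05, 0.05299] |t| 0.0352 |w| 0.053
```

>>> {"fn": "arm_command", "kwargs": {"targets": [[-0.0082, 0.0342, 0, 0, 0, 0.053], [-0.0082, 0.0342, 0, 0, 0, 0.053], [-0.0082, 0.0342, 0, 0, 0, 0.053], [-0.0082, 0.0342, 0, 0, 0, 0.053], [-0.0082, 0.0342, 0, 0, 0, 0.053], [-0.0082, 0.0342, 0, 0, 0, 0.053], [-0.0082, 0.0342, 0, 0, 0, 0.053], [-0.0082, 0.0342, 0, 0, 0, 0.053], [-0.0082, 0.0342, 0, 0, 0, 0.053], [-0.0082, 0.0342, 0, 0, 0, 0.053], [-0.0082, 0.0342, 0, 0, 0, 0.053], [-0.0082, 0.0342, 0, 0, 0, 0.053], [-0.0082, 0.0342, 0, 0, 0, 0.053], [-0.0082, 0.0342, 0, 0, 0, 0.053], [-0.0082, 0.0342, 0, 0, 0, 0.053], [-0.0082, 0.0342, 0, 0, 0, 0.053], [-0.0082, 0.0342, 0, 0, 0, 0.053], [-0.0082, 0.0342, 0, 0, 0, 0.053], [-0.0082, 0.0342, 0, 0, 0, 0.053], [-0.0082, 0.0342, 0, 0, 0, 0.053]], "fingers": 0.0854, "squeeze": 40}}

```text
clock: 1.92
eef_pos: [525.1, -20.6, 231.3]
tcp_rot: [3.142, -0.0, 0.136]
contact_force: [1.1, 0.6, 0.4]
opening: 1.0
```

Run:
```python
from rig import r
from h import *
s=r.sense();pr(s)
d=1.445
u=np.array([np.cos(d),np.sin(d),0])
plan(s,np.array([488.5,-191,110])+0*u,R_tool(d,-.26),9)
```

```text
t 1.9167 p [525.1 -20.6 231.3] rpy [ 3.1415e+00 -4.0000e-04  1.3640e-01] q [-0.042  0.198  1.845 -0.     1.098 -0.178] F [1.1 0.6 0.4] op 1.0
N 9 row [-0.00431, 0.01727, 0.01564] [-0.02872, -0.00383, 0.02897] |t| 0.0237 |w| 0.041
```

>>> {"fn": "arm_command", "kwargs": {"targets": [[-0.0043, 0.0173, 0.0156, -0.0287, -0.0038, 0.029], [-0.0043, 0.0173, 0.0156, -0.0287, -0.0038, 0.029], [-0.0043, 0.0173, 0.0156, -0.0287, -0.0038, 0.029], [-0.0043, 0.0173, 0.0156, -0.0287, -0.0038, 0.029], [-0.0043, 0.0173, 0.0156, -0.0287, -0.0038, 0.029], [-0.0043, 0.0173, 0.0156, -0.0287, -0.0038, 0.029], [-0.0043, 0.0173, 0.0156, -0.0287, -0.0038, 0.029], [-0.0043, 0.0173, 0.0156, -0.0287, -0.0038, 0.029], [-0.0043, 0.0173, 0.0156, -0.0287, -0.0038, 0.029], [0, 0, 0, 0, 0, 0]]}}

```text
clock: 2.75
eef_pos: [486.5, -191.1, 108.2]
tcp_rot: [2.88, 0.004, -0.126]
contact_force: [-1.2, 0.7, 0.3]
opening: 0.999
```

Run:
```python
from rig import r
from h import *
s=r.sense();pr(s)
f=r.grab_frame("wrist"); cv2.imwrite("pics/w1.png",f["image"])
d=1.445
u=np.array([np.cos(d),np.sin(d),0]);v=np.array([-u[1],u[0],0])
C=np.array([488.5,-191,45])
print(proj(f,[C+a*57.5*u+b*31*v for a in(1,-1) for b in(1,-1)]).round(0).tolist())
plan(s,np.array([488.5,-191,5]),R_tool(d,-.26),8)
```

```text
t 2.75 p [ 486.5 -191.1  108.2] rpy [ 2.8801  0.0041 -0.1261] q [-0.207  0.354  1.991 -0.363  0.812  0.172] F [-1.2  0.7  0.3] op 0.999
[[213.0, 109.0], [310.0, 110.0], [224.0, 241.0], [296.0, 241.0]]
N 8 row [0.00028, -0.00337, 0.01245] [0.00018, 0.00051, 0.0001] |t| 0.0129 |w| 0.0005
```

View pics/w1.png

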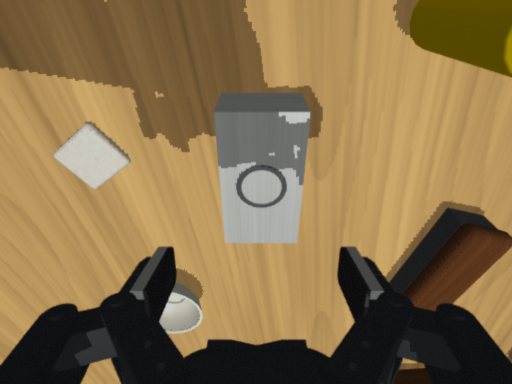

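>>> {"fn": "arm_command", "kwargs": {"targets": [[0.0003, -0.0034, 0.0125, 0, 0, 0], [0.0003, -0.0034, 0.0125, 0, 0, 0], [0.0003, -0.0034, 0.0125, 0, 0, 0], [0.0003, -0.0034, 0.0125, 0, 0, 0], [0.0003, -0.0034, 0.0125, 0, 0, 0], [0.0003, -0.0034, 0.0125, 0, 0, 0], [0.0003, -0.0034, 0.0125, 0, 0, 0], [0.0003, -0.0034, 0.0125, 0, 0, 0], [0, 0, 0, 0, 0, 0]]}}

```text
clock: 3.55
eef_pos: [490.3, -188.8, 4.5]
tcp_rot: [2.882, 0.003, -0.123]
contact_force: [0.3, 0.5, -0.6]
opening: 0.997
```

>>> {"fn": "arm_command", "kwargs": {"targets": [[0, 0, 0, 0, 0, 0], [0, 0, 0, 0, 0, 0], [0, 0, 0, 0, 0, 0], [0, 0, 0, 0, 0, 0], [0, 0, 0, 0, 0, 0], [0, 0, 0, 0, 0, 0]], "fingers": 0.05, "squeeze": 60}}

```text
clock: 4.05
eef_pos: [491.7, -189.4, 7.2]
tcp_rot: [2.882, -0.001, -0.124]
contact_force: [0.9, 1.4, 4.1]
opening: 0.718
```

Run:
```python
from rig import r
from h import *
s=r.sense();pr(s)
f=r.grab_frame("wrist"); cv2.imwrite("pics/w2.png",f["image"])
```

```text
t 4.05 p [ 491.7 -189.4    7.2] rpy [ 2.8817e+00 -8.0000e-04 -1.2350e-01] q [-0.203  0.534  2.024 -0.462  0.613  0.304] F [0.9 1.4 4.1] op 0.718
```

View pics/w2.png

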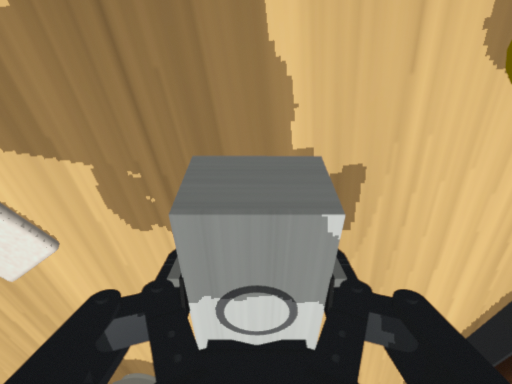

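Run:
```python
from rig import r
from h import *
s=r.sense()
R0=rot(s["tcp_rot"]); p1=s["eef_pos"]+[0,0,110]
print("lift"); plan(s,p1,R0,5)
print("turn"); plan(s,[480,-150,130],R_tool(1.527,1.31),16,p1,R0)
```

```text
lift
N 5 row [2e-05, 0.00565, -0.02126] [0.0, 0.0, 0.0] |t| 0.022 |w| 0.0
turn
N 16 row [-0.00096, -0.00276, 0.00044] [0.09807, -0.00282, -0.00476] |t| 0.003 |w| 0.0982
```

>>> {"fn": "arm_command", "kwargs": {"targets": [[0, 0.0057, -0.0213, 0, 0, 0], [0, 0.0057, -0.0213, 0, 0, 0], [0, 0.0057, -0.0213, 0, 0, 0], [0, 0.0057, -0.0213, 0, 0, 0], [0, 0.0057, -0.0213, 0, 0, 0]]}}

```text
clock: 4.52
eef_pos: [490.9, -189.4, 117.9]
tcp_rot: [2.882, 0.001, -0.124]
contact_force: [0.2, 0.6, -1.3]
opening: 0.721
```

>>> {"fn": "arm_command", "kwargs": {"targets": [[-0.001, -0.0028, 0.0004, 0.0981, -0.0028, -0.0048], [-0.001, -0.0028, 0.0004, 0.0981, -0.0028, -0.0048], [-0.001, -0.0028, 0.0004, 0.0981, -0.0028, -0.0048], [-0.001, -0.0028, 0.0004, 0.0981, -0.0028, -0.0048], [-0.001, -0.0028, 0.0004, 0.0981, -0.0028, -0.0048], [-0.001, -0.0028, 0.0004, 0.0981, -0.0028, -0.0048], [-0.001, -0.0028, 0.0004, 0.0981, -0.0028, -0.0048], [-0.001, -0.0028, 0.0004, 0.0981, -0.0028, -0.0048], [-0.001, -0.0028, 0.0004, 0.0981, -0.0028, -0.0048], [-0.001, -0.0028, 0.0004, 0.0981, -0.0028, -0.0048], [-0.001, -0.0028, 0.0004, 0.0981, -0.0028, -0.0048], [-0.001, -0.0028, 0.0004, 0.0981, -0.0028, -0.0048], [-0.001, -0.0028, 0.0004, 0.0981, -0.0028, -0.0048], [-0.001, -0.0028, 0.0004, 0.0981, -0.0028, -0.0048], [-0.001, -0.0028, 0.0004, 0.0981, -0.0028, -0.0048], [-0.001, -0.0028, 0.0004, 0.0981, -0.0028, -0.0048], [0, 0, 0, 0, 0, 0]]}}

```text
clock: 5.93
eef_pos: [477.9, -149.7, 127.8]
tcp_rot: [-1.824, 0.004, -0.044]
contact_force: [-1.2, 0.7, -1.3]
opening: 0.721
```

Run:
```python
from rig import r
from h import *
s=r.sense();pr(s)
a=r.grab_frame("scene");crop(a,80,60,340,280,3,"pics/s2.png")
plan(s,[480,-150,66],R_tool(1.527,1.31),8)
```

```text
t 5.9333 p [ 477.9 -149.7  127.8] rpy [-1.8242  0.0044 -0.0444] q [-0.806  0.882  1.663  0.789  1.741 -1.141] F [-1.2  0.7 -1.3] op 0.721
N 8 row [0.00028, 0.00747, 0.00194] [-0.00092, 7e-05, -0.00056] |t| 0.0077 |w| 0.0011
```

View pics/s2.png

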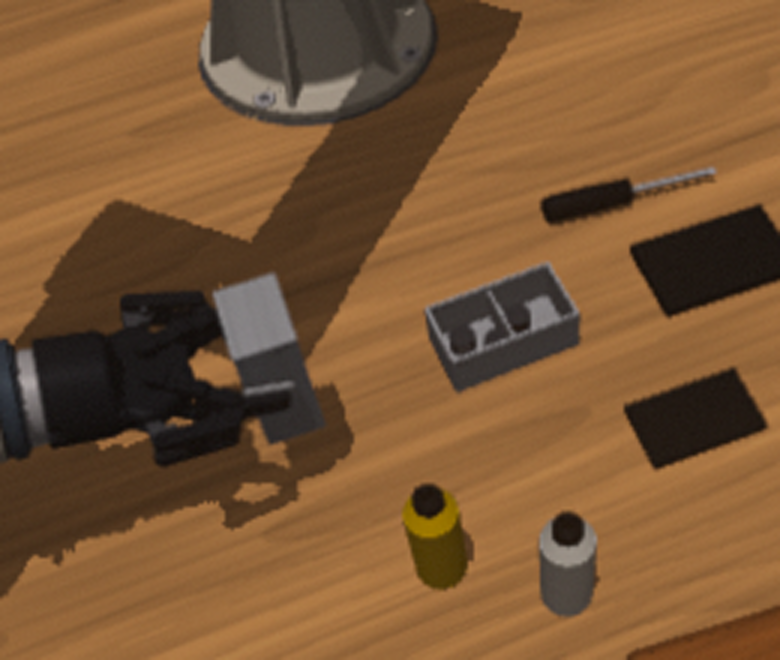

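>>> {"fn": "arm_command", "kwargs": {"targets": [[0.0003, 0.0075, 0.0019, -0.0009, 0, -0.0005], [0.0003, 0.0075, 0.0019, -0.0009, 0, -0.0005], [0.0003, 0.0075, 0.0019, -0.0009, 0, -0.0005], [0.0003, 0.0075, 0.0019, -0.0009, 0, -0.0005], [0.0003, 0.0075, 0.0019, -0.0009, 0, -0.0005], [0.0003, 0.0075, 0.0019, -0.0009, 0, -0.0005], [0.0003, 0.0075, 0.0019, -0.0009, 0, -0.0005], [0.0003, 0.0075, 0.0019, -0.0009, 0, -0.0005], [0, 0.001, 0.0003, 0, 0, 0], [0, 0.001, 0.0003, 0, 0, 0]]}}

```text
clock: 6.82
eef_pos: [481.4, -150.7, 66.0]
tcp_rot: [-1.837, -0.003, -0.042]
contact_force: [-0.4, 0.0, -2.0]
opening: 0.718
```

>>> {"fn": "arm_command", "kwargs": {"targets": [[0, 0.001, 0.0003, 0, 0, 0], [0, 0.001, 0.0003, 0, 0, 0], [0, 0.001, 0.0003, 0, 0, 0], [0, 0, 0, 0, 0, 0]]}}

```text
clock: 7.15
eef_pos: [481.5, -150.8, 63.4]
tcp_rot: [-1.838, -0.004, -0.042]
contact_force: [0.3, 0.4, -0.8]
opening: 0.717
```

>>> {"fn": "arm_command", "kwargs": {"targets": [[0, 0.001, 0.0003, 0.003, 0, 0], [0, 0.001, 0.0003, 0.003, 0, 0], [0, 0.001, 0.0003, 0, 0, 0], [0, 0, 0, 0, 0, 0]]}}

```text
clock: 7.48
eef_pos: [481.5, -150.6, 60.3]
tcp_rot: [-1.831, -0.003, -0.043]
contact_force: [-0.1, -0.9, -0.6]
opening: 0.714
```

>>> {"fn": "arm_command", "kwargs": {"targets": [[0, 0.001, 0.0003, 0, 0, 0], [0, 0.001, 0.0003, 0, 0, 0], [0, 0, 0, 0, 0, 0]]}}

```text
clock: 7.73
eef_pos: [481.5, -150.7, 60.3]
tcp_rot: [-1.828, -0.004, -0.042]
contact_force: [-1.8, -3.1, 12.9]
opening: 0.722
```

>>> {"fn": "arm_command", "kwargs": {"targets": [[0, -0.001, 0, 0, 0, 0], [0, 0, 0, 0, 0, 0], [0, 0, 0, 0, 0, 0], [0, 0, 0, 0, 0, 0]], "fingers": 0.0854}}

```text
clock: 8.07
eef_pos: [481.5, -150.3, 59.0]
tcp_rot: [-1.832, -0.003, -0.042]
contact_force: [-0.6, -0.5, 0.3]
opening: 0.998
```

>>> {"fn": "arm_command", "kwargs": {"targets": [[0, 0, -0.01, 0, 0, 0], [0, 0, -0.02, 0, 0, 0], [0, 0, -0.03, 0, 0, 0], [0, 0, -0.03, 0, 0, 0], [0, 0, -0.02, 0, 0, 0], [0, 0, 0, 0, 0, 0]]}}

```text
clock: 8.57
eef_pos: [477.3, -261.1, 88.4]
tcp_rot: [-1.836, -0.006, -0.045]
contact_force: [1.1, 0.4, 0.2]
opening: 1.0
```

Run:
```python
from rig import r
from h import *
import pickle
s=r.sense();pr(s)
F={n:r.grab_frame(n) for n in("scene","top")};pickle.dump(F,open("F1.pkl","wb"))
crop(F["scene"],130,110,290,230,5,"pics/s3.png");crop(F["top"],270,160,400,260,6,"pics/t3.png")
```

```text
t 8.5667 p [ 477.3 -261.1   88.4] rpy [-1.8357 -0.0064 -0.0451] q [-0.91   1.009  1.442  0.709  1.839 -1.134] F [1.1 0.4 0.2] op 1.0
```

View pics/s3.png

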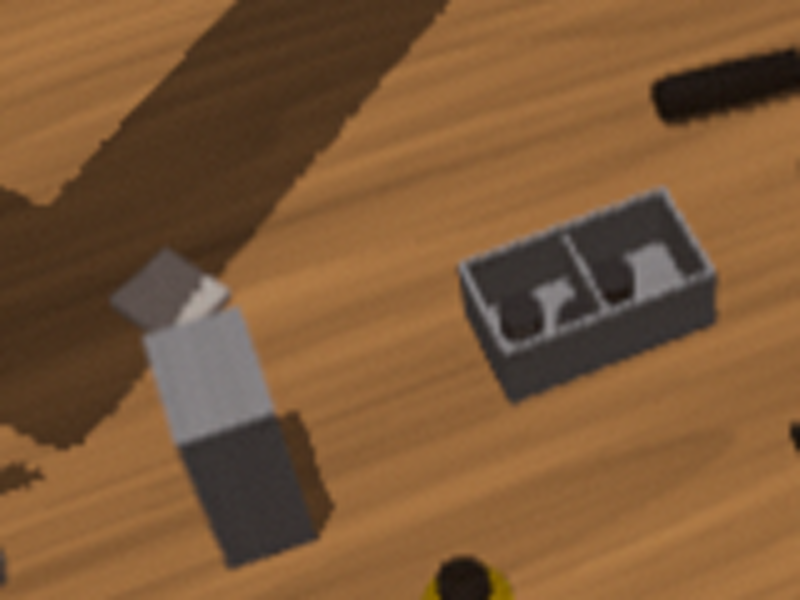

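View pics/t3.png

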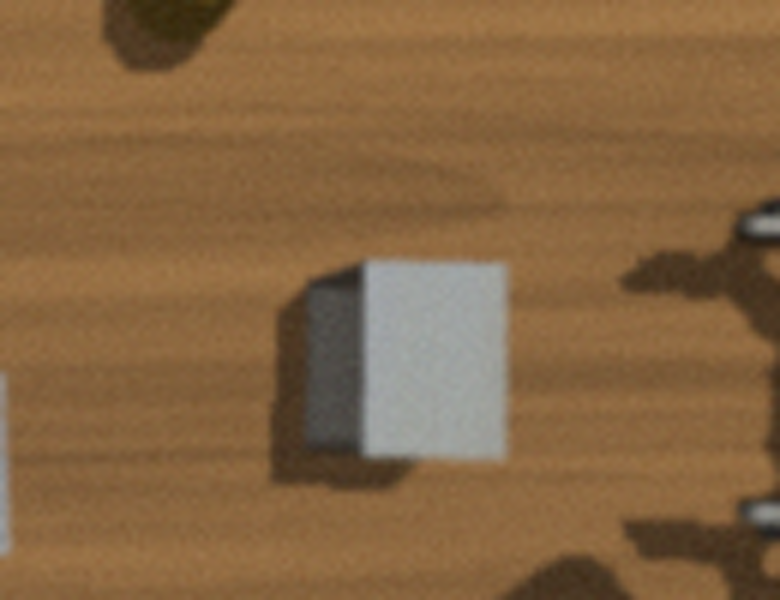

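```bash
cat >> h.py <<'E'
def unc(pts,o,k): return (np.array(pts,float)+.5)/k-.5+o
def fitrect(F,L,W,z,obs,x0):
    C=np.array([[L,W],[L,-W],[-L,-W],[-L,W]])/2
    def model(p):
        c,s=np.cos(p[2]),np.sin(p[2]); return np.c_[C@np.array([[c,s],[-s,c]])+p[:2],np.full(4,z)]
    def res(p):
        out=[]
        for n,uv in obs.items():
            q=proj(F[n],model(p)); d=np.linalg.norm(q[:,None]-uv[None],axis=2); out.append(q-uv[d.argmin(1)])
        return np.concatenate(out).ravel()
    s=least_squares(res,x0); return s.x.round(3),np.abs(s.fun).max().round(2)
E
python3 - <<'E'
from h import *
import pickle
F=pickle.load(open("F1.pkl","rb"))
o={"top":unc([(363,261),(508,263),(507,459),(361,457)],(270,160),6),"scene":unc([(145,338),(240,308),(275,416),(180,445)],(130,110),5)}
x0=[480,-165,1.527]
print(fitrect(F,45,62,115,o,x0))
for n in o: print(n,fitrect(F,45,62,115,{n:o[n]},x0))
E
```

```text
(array([ 480.536, -165.638,    1.53 ]), np.float64(0.61))
top (array([ 480.65 , -165.639,    1.532]), np.float64(0.45))
scene (array([ 480.307, -165.634,    1.527]), np.float64(0.59))
```

Run:
```python
from rig import r
from h import *
s=r.sense();pr(s)
D=1.528;u=np.array([np.cos(D),np.sin(D),0]);Z=np.array([0,0,1.])
mid=np.array([480.5,-165.6,57.5])
R=R_tool(D,-.52); tz=R[:,2]; print(tz)
tgt=mid-4.5*u+14*Z; print("tgt",tgt)
p1=s["eef_pos"]+[0,0,150];R0=rot(s["tcp_rot"])
plan(s,p1,R0,5)
B=tgt-110*tz; print(B)
plan(s,B,R,17,p1,R0)
```

```text
t 8.6667 p [ 476.8 -257.4   87.4] rpy [-1.8327 -0.0039 -0.0436] q [-0.907  1.01   1.448  0.709  1.836 -1.135] F [-0.5  0.6 -0.6] op 1.003
[-0.02125815 -0.49642518 -0.86781918]
tgt [ 480.30747531 -170.0958797    71.5       ]
N 5 row [0.00012, -0.02898, -0.00777] [0.0, 0.0, 0.0] |t| 0.03 |w| 0.0
[ 482.64587228 -115.48910957  166.96010976]
N 17 row [-2e-05, -0.00661, 0.00849] [-0.10758, -0.00026, 5e-05] |t| 0.0108 |w| 0.1076
```

>>> {"fn": "arm_command", "kwargs": {"targets": [[0, -0.029, -0.0078, 0, 0, 0], [0, -0.029, -0.0078, 0, 0, 0], [0, -0.029, -0.0078, 0, 0, 0], [0, -0.029, -0.0078, 0, 0, 0], [0, -0.029, -0.0078, 0, 0, 0]]}}

```text
clock: 9.08
eef_pos: [476.1, -255.3, 238.6]
tcp_rot: [-1.831, -0.002, -0.041]
contact_force: [0.3, -0.7, 0.4]
opening: 1.001
```

>>> {"fn": "arm_command", "kwargs": {"targets": [[0, -0.0066, 0.0085, -0.1076, -0.0003, 0], [0, -0.0066, 0.0085, -0.1076, -0.0003, 0], [0, -0.0066, 0.0085, -0.1076, -0.0003, 0], [0, -0.0066, 0.0085, -0.1076, -0.0003, 0], [0, -0.0066, 0.0085, -0.1076, -0.0003, 0], [0, -0.0066, 0.0085, -0.1076, -0.0003, 0], [0, -0.0066, 0.0085, -0.1076, -0.0003, 0], [0, -0.0066, 0.0085, -0.1076, -0.0003, 0], [0, -0.0066, 0.0085, -0.1076, -0.0003, 0], [0, -0.0066, 0.0085, -0.1076, -0.0003, 0], [0, -0.0066, 0.0085, -0.1076, -0.0003, 0], [0, -0.0066, 0.0085, -0.1076, -0.0003, 0], [0, -0.0066, 0.0085, -0.1076, -0.0003, 0], [0, -0.0066, 0.0085, -0.1076, -0.0003, 0], [0, -0.0066, 0.0085, -0.1076, -0.0003, 0], [0, -0.0066, 0.0085, -0.1076, -0.0003, 0], [0, -0.0066, 0.0085, -0.1076, -0.0003, 0], [0, 0, 0, 0, 0, 0]]}}

```text
clock: 10.58
eef_pos: [480.1, -111.9, 163.9]
tcp_rot: [2.617, 0.006, -0.036]
contact_force: [-0.9, 0.1, 0.0]
opening: 0.995
```

Run:
```python
from rig import r
from h import *
s=r.sense();pr(s)
D=1.528;u=np.array([np.cos(D),np.sin(D),0]);Z=np.array([0,0,1.])
mid=np.array([480.5,-165.6,57.5])
R=R_tool(D,-.52)
tgt=mid-4.5*u+14*Z
f=r.grab_frame("wrist"); cv2.imwrite("pics/w3.png",f["image"])
plan(s,tgt,R,10)
```

```text
t 10.5833 p [ 480.1 -111.9  163.9] rpy [ 2.6166  0.0055 -0.036 ] q [ 0.119  0.297  2.015 -0.619  1.02   0.535] F [-0.9  0.1  0. ] op 0.995
N 10 row [0.00028, 0.00042, 0.0109] [0.00051, 0.00014, 0.00087] |t| 0.0109 |w| 0.001
```

View pics/w3.png

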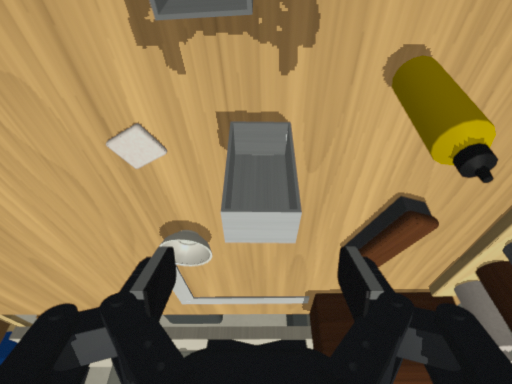

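The wrist view shows the tray standing on end at (260,180), open side toward the camera and midway between the fingers.

>>> {"fn": "arm_command", "kwargs": {"targets": [[0.0003, 0.0004, 0.0109, 0.0005, 0.0001, 0.0009], [0.0003, 0.0004, 0.0109, 0.0005, 0.0001, 0.0009], [0.0003, 0.0004, 0.0109, 0.0005, 0.0001, 0.0009], [0.0003, 0.0004, 0.0109, 0.0005, 0.0001, 0.0009], [0.0003, 0.0004, 0.0109, 0.0005, 0.0001, 0.0009], [0.0003, 0.0004, 0.0109, 0.0005, 0.0001, 0.0009], [0.0003, 0.0004, 0.0109, 0.0005, 0.0001, 0.0009], [0.0003, 0.0004, 0.0109, 0.0005, 0.0001, 0.0009], [0.0003, 0.0004, 0.0109, 0.0005, 0.0001, 0.0009], [0.0003, 0.0004, 0.0109, 0.0005, 0.0001, 0.0009], [0, 0, 0, 0, 0, 0]]}}

```text
clock: 11.55
eef_pos: [481.8, -173.2, 72.5]
tcp_rot: [2.627, -0.002, -0.049]
contact_force: [-0.9, 0.2, -0.2]
opening: 1.001
```

Run:
```python
from rig import r
from h import *
s=r.sense();pr(s)
f=r.grab_frame("wrist"); cv2.imwrite("pics/w4.png",f["image"])
```

```text
t 11.55 p [ 481.8 -173.2   72.5] rpy [ 2.6269e+00 -2.3000e-03 -4.8700e-02] q [-0.013  0.45   2.065 -0.755  0.801  0.621] F [-0.9  0.2 -0.2] op 1.001
```

View pics/w4.png

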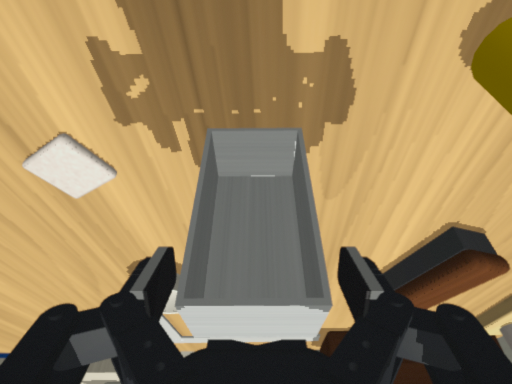

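>>> {"fn": "arm_command", "kwargs": {"targets": [[0, -0.0035, -0.002, 0, 0, 0], [0, 0, 0, 0, 0, 0]]}}

```text
clock: 11.77
eef_pos: [483.5, -167.7, 74.6]
tcp_rot: [2.627, -0.005, -0.048]
contact_force: [-0.3, 0.1, -0.8]
opening: 1.004
```

>>> {"fn": "arm_command", "kwargs": {"targets": [[0, 0, 0, 0, 0, 0], [0, 0, 0, 0, 0, 0], [0, 0, 0, 0, 0, 0], [0, 0, 0, 0, 0, 0], [0, 0, 0, 0, 0, 0], [0, 0, 0, 0, 0, 0]], "fingers": 0.05, "squeeze": 70}}

```text
clock: 12.27
eef_pos: [483.4, -168.1, 75.0]
tcp_rot: [2.627, -0.006, -0.048]
contact_force: [-1.6, 2.8, 4.5]
opening: 0.719
```

Run:
```python
from rig import r
from h import *
s=r.sense();pr(s)
F={n:r.grab_frame(n) for n in("scene",)}
crop(F["scene"],100,60,300,220,4,"pics/s4.png")
R0=rot(s["tcp_rot"]); p1=s["eef_pos"]+[0,0,120]
plan(s,p1,R0,5)
```

```text
t 12.2667 p [ 483.4 -168.1   75. ] rpy [ 2.6268 -0.0057 -0.0478] q [-2.000e-03  4.460e-01  2.064e+00 -7.500e-01  8.070e-01  6.250e-01] F [-1.6  2.8  4.5] op 0.719
N 5 row [0.00014, 0.01182, -0.02089] [0.0, 0.0, 0.0] |t| 0.024 |w| 0.0
```

View pics/s4.png

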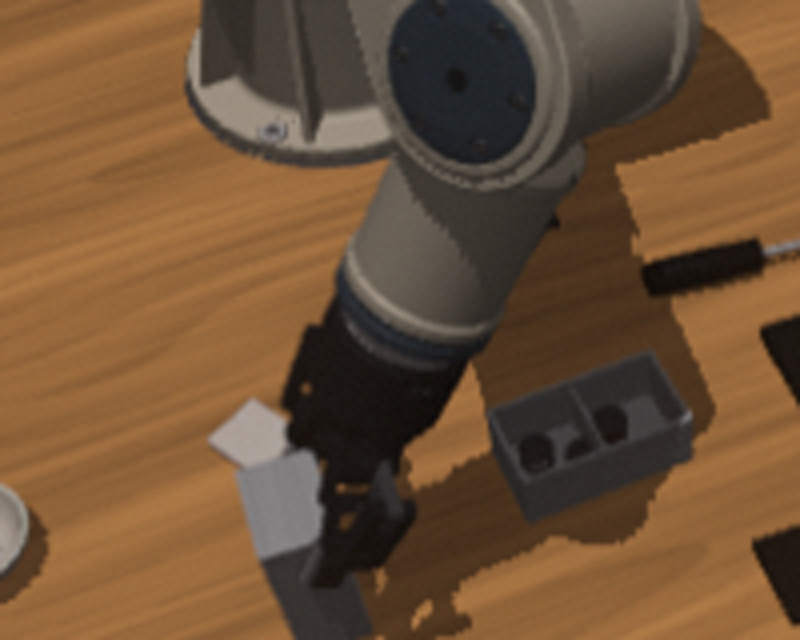

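```bash
cat >> h.py <<'E'
def sim(p,R,t,w,N):
    out=[]
    for _ in range(N):
        p=p+R@(np.array(t)*1000); R=R@Ro.from_rotvec(w).as_matrix(); out.append(p)
    return np.array(out),R
E
python3 - <<'E'
from rig import r
from h import *
s=r.sense();pr(s)
R0=rot(s["tcp_rot"]); p1=s["eef_pos"]+[0,0,120]
D=1.527;u=np.array([np.cos(D),np.sin(D),0]);Z=np.array([0,0,1.])
R=R_tool(D,2.6268+np.pi/2-np.pi)
tgt=np.array([446.7,234.3,34.5])-17.5*u-2.5*Z;print(tgt)
t,w=plan(s,tgt+80*Z,R,20,p1,R0)
print(sim(p1,R0,t,w,20)[0][::3].round(0).tolist())
E
```

```text
t 12.3167 p [ 483.4 -168.1   75. ] rpy [ 2.6268 -0.0057 -0.0478] q [-2.000e-03  4.460e-01  2.064e+00 -7.500e-01  8.070e-01  6.250e-01] F [-0.5  3.2  5.5] op 0.72
[445.93380928 216.81678085  32.        ]
N 20 row [-0.0028, -0.01963, 0.00935] [0.07854, -0.00037, -0.00013] |t| 0.0219 |w| 0.0785
[[481.0, -155.0, 177.0], [475.0, -110.0, 130.0], [470.0, -55.0, 95.0], [464.0, 7.0, 74.0], [459.0, 72.0, 68.0], [454.0, 137.0, 77.0], [448.0, 198.0, 101.0]]
```

>>> {"fn": "arm_command", "kwargs": {"targets": [[0, 0.0118, -0.0209, 0, 0, 0], [0, 0.0118, -0.0209, 0, 0, 0], [0, 0.0118, -0.0209, 0, 0, 0], [0, 0.0118, -0.0209, 0, 0, 0], [0, 0.0118, -0.0209, 0, 0, 0]]}}

```text
clock: 12.73
eef_pos: [482.2, -167.9, 195.5]
tcp_rot: [2.627, -0.005, -0.048]
contact_force: [-0.2, -1.2, -2.7]
opening: 0.717
```

>>> {"fn": "arm_command", "kwargs": {"targets": [[0, 0, 0, 0.1122, 0, 0], [0, 0, 0, 0.1122, 0, 0], [0, 0, 0, 0.1122, 0, 0], [0, 0, 0, 0.1122, 0, 0], [0, 0, 0, 0.1122, 0, 0], [0, 0, 0, 0.1122, 0, 0], [0, 0, 0, 0.1122, 0, 0], [0, 0, 0, 0.1122, 0, 0], [0, 0, 0, 0.1122, 0, 0], [0, 0, 0, 0.1122, 0, 0], [0, 0, 0, 0.1122, 0, 0], [0, 0, 0, 0.1122, 0, 0], [0, 0, 0, 0.1122, 0, 0], [0, 0, 0, 0.1122, 0, 0], [0, 0, 0, 0, 0, 0]]}}

```text
clock: 13.98
eef_pos: [481.3, -168.9, 191.0]
tcp_rot: [-2.078, 0.0, -0.05]
contact_force: [-1.2, -0.4, -3.0]
opening: 0.715
```

Run:
```python
from rig import r
from h import *
s=r.sense();pr(s)
F={n:r.grab_frame(n) for n in("scene",)}
crop(F["scene"],100,60,300,220,4,"pics/s5.png")
D=1.527;u=np.array([np.cos(D),np.sin(D),0]);Z=np.array([0,0,1.])
R=R_tool(D,2.6268+np.pi/2-np.pi)
tgt=np.array([446.7,234.3,34.5])-17.5*u-2.5*Z
plan(s,tgt+90*Z,R,16)
```

```text
t 13.9833 p [ 481.3 -168.9  191. ] rpy [-2.0777e+00  1.0000e-04 -5.0000e-02] q [-0.79   0.657  1.685  0.705  1.655 -1.01 ] F [-1.2 -0.4 -3. ] op 0.715
N 16 row [-0.00335, -0.00796, 0.02302] [-0.0005, -0.00033, -0.00019] |t| 0.0246 |w| 0.0006
```

View pics/s5.png

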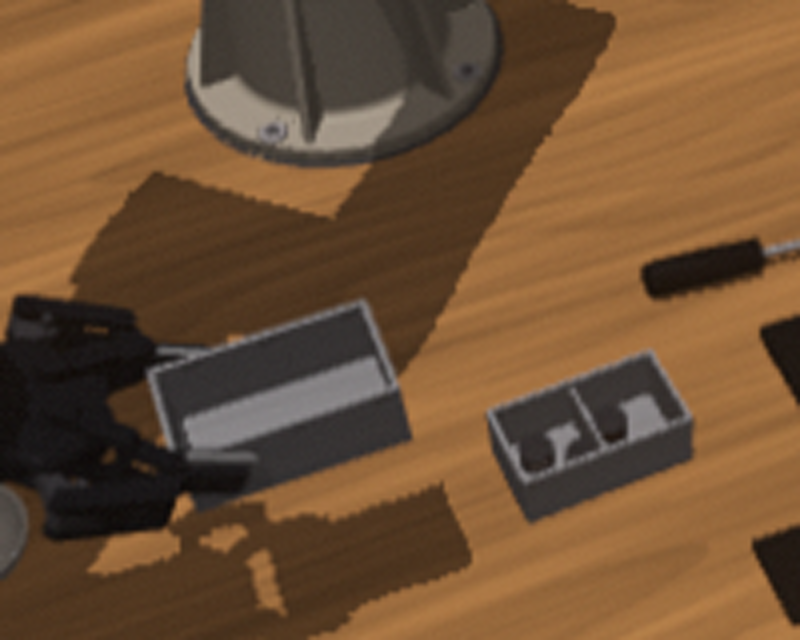

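>>> {"fn": "arm_command", "kwargs": {"targets": [[-0.0033, -0.008, 0.023, -0.0005, -0.0003, -0.0002], [-0.0033, -0.008, 0.023, -0.0005, -0.0003, -0.0002], [-0.0033, -0.008, 0.023, -0.0005, -0.0003, -0.0002], [-0.0033, -0.008, 0.023, -0.0005, -0.0003, -0.0002], [-0.0033, -0.008, 0.023, -0.0005, -0.0003, -0.0002], [-0.0033, -0.008, 0.023, -0.0005, -0.0003, -0.0002], [-0.0033, -0.008, 0.023, -0.0005, -0.0003, -0.0002], [-0.0033, -0.008, 0.023, -0.0005, -0.0003, -0.0002], [-0.0033, -0.008, 0.023, -0.0005, -0.0003, -0.0002], [-0.0033, -0.008, 0.023, -0.0005, -0.0003, -0.0002], [-0.0033, -0.008, 0.023, -0.0005, -0.0003, -0.0002], [-0.0033, -0.008, 0.023, -0.0005, -0.0003, -0.0002], [-0.0033, -0.008, 0.023, -0.0005, -0.0003, -0.0002], [-0.0033, -0.008, 0.023, -0.0005, -0.0003, -0.0002], [-0.0033, -0.008, 0.023, -0.0005, -0.0003, -0.0002], [-0.0033, -0.008, 0.023, -0.0005, -0.0003, -0.0002], [0, 0, 0, 0, 0, 0]]}}

```text
clock: 15.45
eef_pos: [445.5, 220.1, 123.4]
tcp_rot: [-2.096, -0.007, -0.038]
contact_force: [-0.2, -0.4, -1.8]
opening: 0.715
```

Run:
```python
from rig import r
from h import *
import pickle
s=r.sense();pr(s)
F={n:r.grab_frame(n) for n in("scene","top")};pickle.dump(F,open("F2.pkl","wb"))
crop(F["top"],80,180,240,300,5,"pics/t6.png");crop(F["scene"],250,80,380,180,6,"pics/s6.png")
D=1.527;u=np.array([np.cos(D),np.sin(D),0]);Z=np.array([0,0,1.])
R=R_tool(D,2.6268+np.pi/2-np.pi)
tgt=np.array([446.7,234.3,34.5])-17.5*u-2.5*Z
plan(s,tgt+10*Z,R,10)
```

```text
t 15.45 p [445.5 220.1 123.4] rpy [-2.0963 -0.0065 -0.0375] q [-0.177  0.564  2.183  1.233  1.14  -1.146] F [-0.2 -0.4 -1.8] op 0.715
N 10 row [3e-05, 0.00722, 0.00377] [0.00106, 0.00022, 0.00088] |t| 0.0081 |w| 0.0014
```

View pics/t6.png

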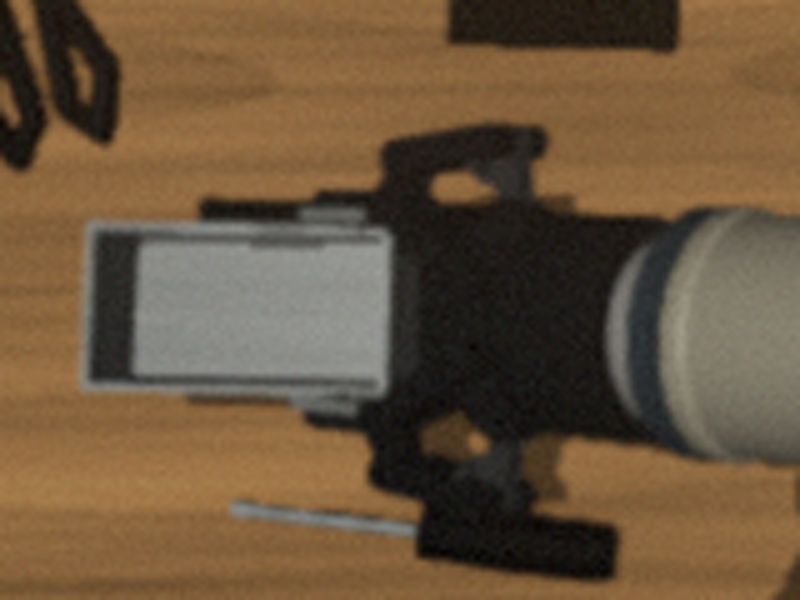

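View pics/s6.png

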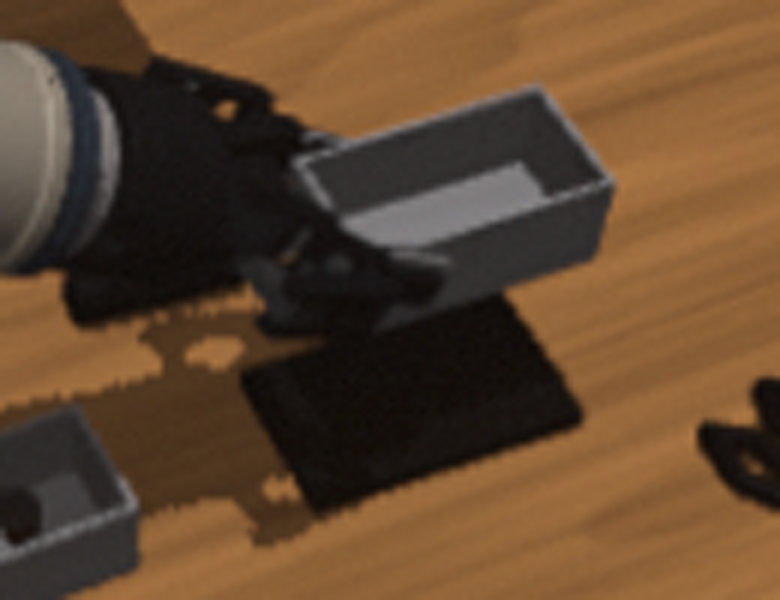

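Run:
```python
from h import *
import pickle
F=pickle.load(open("F2.pkl","rb"))
o={"top":unc([(88,222),(391,228),(385,396),(80,388)],(80,180),5),"scene":unc([(295,160),(540,88),(613,183),],(250,80),6)}
for z in(143,148,153): print(z,fitrect(F,115,62,z,{"top":o["top"]},[446,238,1.527]))
D=1.527
for z in (148,):
    p,_=fitrect(F,115,62,z,{"top":o["top"]},[446,238,1.527])
    u=np.array([np.cos(p[2]),np.sin(p[2]),0]);v=np.array([-u[1],u[0],0])
    P=[np.r_[p[:2],z]+a*57.5*u+b*31*v for a,b in((-1,1),(1,1),(1,-1))]
    print(proj(F["scene"],P).round(1).tolist(),o["scene"].round(1).tolist())
```

```text
143 (array([445.842, 238.351,   1.541]), np.float64(0.15))
148 (array([446.017, 236.599,   1.541]), np.float64(0.28))
153 (array([446.192, 234.847,   1.541]), np.float64(0.41))
[[298.6, 106.5], [340.2, 93.9], [352.9, 110.5]] [[298.8, 106.2], [339.6, 94.2], [351.8, 110.1]]
```

>>> {"fn": "arm_command", "kwargs": {"targets": [[0, 0.0072, 0.0038, 0.001, 0.0002, 0.0005], [0, 0.0072, 0.0038, 0.001, 0.0002, 0.0005], [0, 0.0072, 0.0038, 0.001, 0.0002, 0.0005], [0, 0.0072, 0.0038, 0.001, 0.0002, 0.0005], [0, 0.0072, 0.0038, 0.001, 0.0002, 0.0005], [0, 0.0072, 0.0038, 0.001, 0.0002, 0.0005], [0, 0.0072, 0.0038, 0.001, 0.0002, 0.0005], [0, 0.0072, 0.0038, 0.001, 0.0002, 0.0005], [0, 0.0072, 0.0038, 0.001, 0.0002, 0.0005], [0, 0.0072, 0.0038, 0.001, 0.0002, 0.0005], [0, 0, 0, 0, 0, 0], [0, 0, 0, 0, 0, 0]]}}

```text
clock: 16.55
eef_pos: [447.4, 214.3, 41.1]
tcp_rot: [-2.083, -0.001, -0.046]
contact_force: [0.5, -0.2, -0.2]
opening: 0.718
```

>>> {"fn": "arm_command", "kwargs": {"targets": [[0, 0.0013, 0.0007, 0, 0, 0], [0, 0.0013, 0.0007, 0, 0, 0], [0, 0.0013, 0.0007, 0, 0, 0], [0, 0.0013, 0.0007, 0, 0, 0], [0, 0, 0, 0, 0, 0]]}}

```text
clock: 16.97
eef_pos: [447.7, 214.1, 35.6]
tcp_rot: [-2.084, -0.002, -0.046]
contact_force: [-0.5, 0.4, -1.8]
opening: 0.72
```

>>> {"fn": "arm_command", "kwargs": {"targets": [[0, -0.0015, 0.0026, 0, 0, 0], [0, 0.0009, 0.0005, 0, 0, 0], [0, 0.0009, 0.0005, 0, 0, 0], [0, 0.0009, 0.0005, 0, 0, 0], [0, 0, 0, 0, 0, 0]]}}

```text
clock: 17.38
eef_pos: [447.9, 217.4, 33.9]
tcp_rot: [-2.08, -0.003, -0.046]
contact_force: [-1.8, -3.7, 11.7]
opening: 0.712
```

>>> {"fn": "arm_command", "kwargs": {"targets": [[0, 0.0009, 0.0005, 0, 0, 0], [0, 0.0009, 0.0005, 0, 0, 0], [0, 0, 0, 0, 0, 0]]}}

```text
clock: 17.63
eef_pos: [447.9, 217.9, 33.9]
tcp_rot: [-2.076, -0.004, -0.046]
contact_force: [-4.2, -9.1, 27.0]
opening: 0.719
```

Contact with the pad. I back off a little, release and retreat.

>>> {"fn": "arm_command", "kwargs": {"targets": [[0, -0.0016, -0.0009, 0, 0, 0], [0, 0, 0, 0, 0, 0], [0, 0, 0, 0, 0, 0]]}}

```text
clock: 17.88
eef_pos: [448.0, 217.5, 33.9]
tcp_rot: [-2.08, -0.003, -0.046]
contact_force: [-1.5, -3.9, 11.8]
opening: 0.719
```

>>> {"fn": "arm_command", "kwargs": {"targets": [[0, 0, 0, 0, 0, 0], [0, 0, 0, 0, 0, 0], [0, 0, 0, 0, 0, 0], [0, 0, 0, 0, 0, 0]], "fingers": 0.0854}}

```text
clock: 18.22
eef_pos: [447.8, 217.1, 32.2]
tcp_rot: [-2.084, -0.002, -0.046]
contact_force: [-0.3, -0.1, -0.4]
opening: 0.997
```

Run:
```python
from rig import r
from h import *
s=r.sense();pr(s)
f=r.grab_frame("wrist"); cv2.imwrite("pics/w7.png",f["image"])
R=rot(s["tcp_rot"]); 
plan(s,s["eef_pos"]-150*R[:,2]+[0,0,20],R,8)
```

```text
t 18.2167 p [447.8 217.1  32.2] rpy [-2.0835e+00 -1.7000e-03 -4.6400e-02] q [-0.189  0.784  2.159  1.324  1.097 -1.351] F [-0.3 -0.1 -0.4] op 0.997
N 8 row [0.0, -0.00218, -0.01998] [0.0, 0.0, 0.0] |t| 0.0201 |w| 0.0
```

View pics/w7.png

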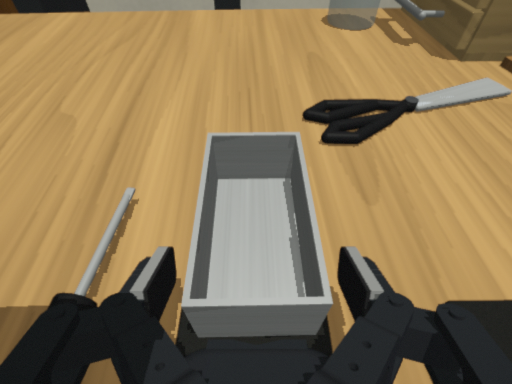

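>>> {"fn": "arm_command", "kwargs": {"targets": [[0, 0, -0.01, 0, 0, 0], [0, -0.002, -0.02, 0, 0, 0], [0, -0.002, -0.02, 0, 0, 0], [0, -0.002, -0.02, 0, 0, 0], [0, -0.004, -0.02, 0, 0, 0], [0, -0.01, -0.02, 0, 0, 0], [0, -0.01, -0.02, 0, 0, 0], [0, -0.01, -0.02, 0, 0, 0], [0, -0.02, -0.02, 0, 0, 0], [0, -0.02, -0.02, 0, 0, 0]]}}

```text
clock: 19.1
eef_pos: [441.0, 89.7, 196.2]
tcp_rot: [-2.084, -0.0, -0.047]
contact_force: [0.7, -0.4, 0.3]
opening: 1.004
```

Run:
```python
from rig import r
from h import *
import pickle
s=r.sense();pr(s)
F={n:r.grab_frame(n) for n in("scene","top")};pickle.dump(F,open("F3.pkl","wb"))
crop(F["top"],90,180,220,280,6,"pics/t8.png");crop(F["scene"],250,80,380,180,6,"pics/s8.png")
t=F["top"]
crop(t,235,95,325,175,8,"pics/c8.png")
```

```text
t 19.1 p [441.   89.7 196.2] rpy [-2.0841e+00 -2.0000e-04 -4.7200e-02] q [-0.458  0.447  2.098  0.957  1.358 -1.016] F [ 0.7 -0.4  0.3] op 1.004
```

View pics/t8.png

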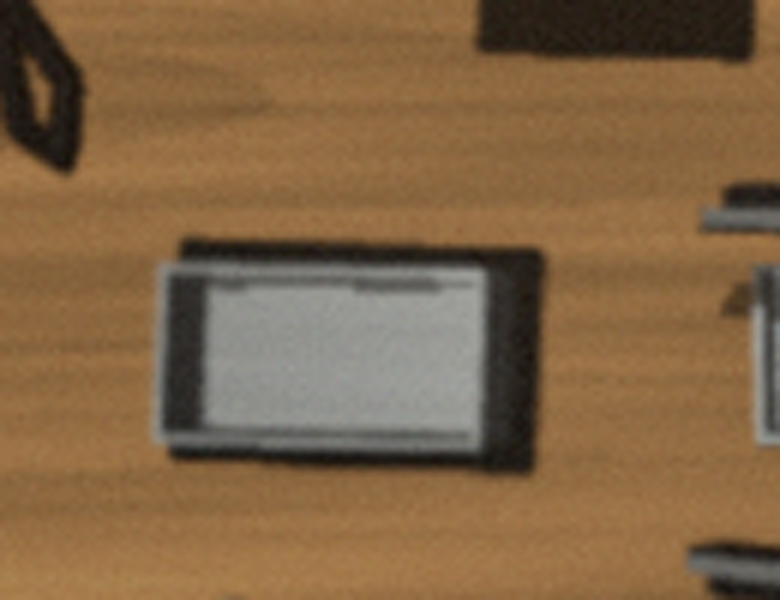

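View pics/s8.png

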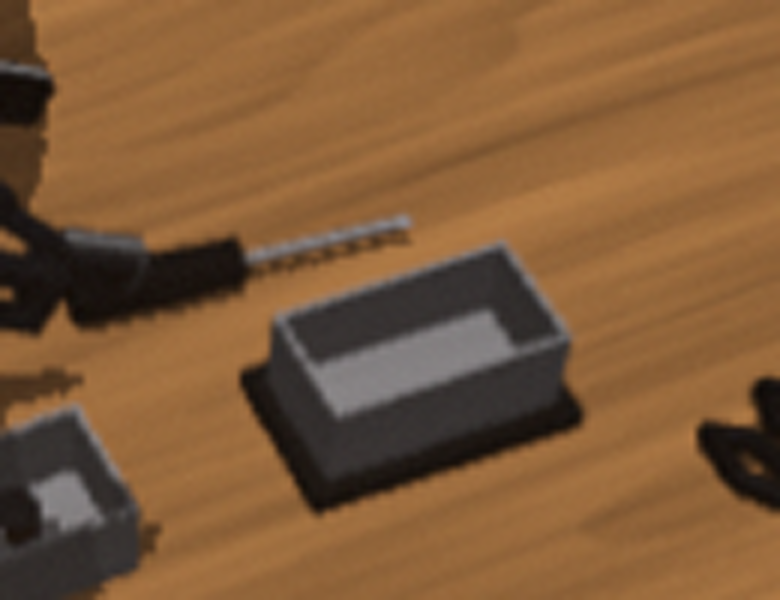

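Run:
```python
from h import *
import pickle
F=pickle.load(open("F3.pkl","rb"))
o={"top":unc([(159,264),(490,268),(485,453),(155,441)],(90,180),6),"scene":unc([(275,320),(505,243),(570,338),(338,418)],(250,80),6)}
print(fitrect(F,115,62,57,o,[446,238,1.527]))
for n in o: print(n,fitrect(F,115,62,57,{n:o[n]},[446,238,1.527]))
# pad again
q={"top":unc([(181,239),(543,250),(532,472),(168,460)],(90,180),6)}
print("pad top",fitrect(F,135,82,12,q,[446,234,1.527]))
# bottle
t=F["top"]
F0=pickle.load(open("F0.pkl","rb"))
print("cap",onz(F0["top"],unc([(238,195)],(235,95),8)[0],122),"should",onz(F0["top"],unc([(239,215)],(235,95),8)[0],92), "foot?",onz(F0["top"],unc([(233,300)],(235,95),8)[0],0))
a=unc([(473,395),(473,413)],(130,120),3.4); print("scene cap",onz(F0["scene"],a[0],122),"shoulder",onz(F0["scene"],a[1],92))
```

```text
(array([447.161, 233.447,   1.545]), np.float64(0.87))
top (array([447.377, 233.687,   1.542]), np.float64(0.62))
scene (array([446.783, 233.126,   1.55 ]), np.float64(0.68))
pad top (array([446.505, 235.138,   1.529]), np.float64(0.46))
cap [677.70903009 -20.69388065 122.        ] should [681.19298137 -21.37835566  92.        ] foot? [682.5286026  -20.86405424   0.        ]
scene cap [684.03402438 -24.63485351 122.        ] shoulder [681.84151933 -23.3439666   92.        ]
```

View pics/c8.png

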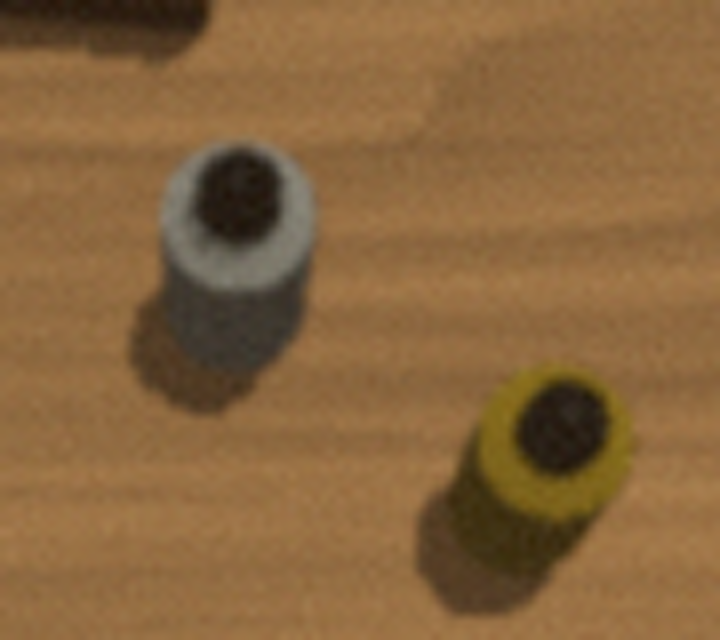

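Run:
```python
from rig import r
from h import *
s=r.sense();pr(s)
R=R_tool(np.pi/2,0)
t,w=plan(s,[680.5,-22,210],R,16)
print(sim(s["eef_pos"],rot(s["tcp_rot"]),t,w,16)[0][::3].round(0).tolist())
```

```text
t 19.2 p [442.9  89.  198.3] rpy [-2.0854 -0.0068 -0.0479] q [-0.458  0.443  2.095  0.958  1.359 -1.017] F [ 0.1 -0.4 -0.3] op 0.997
N 16 row [0.01503, 0.00548, -0.00421] [-0.06599, -0.00197, -0.00248] |t| 0.0165 |w| 0.0661
[[458.0, 82.0, 196.0], [502.0, 60.0, 191.0], [546.0, 38.0, 190.0], [591.0, 16.0, 193.0], [636.0, -4.0, 200.0], [680.0, -22.0, 210.0]]
```

>>> {"fn": "arm_command", "kwargs": {"targets": [[0.015, 0.0055, -0.0042, -0.066, -0.002, -0.0025], [0.015, 0.0055, -0.0042, -0.066, -0.002, -0.0025], [0.015, 0.0055, -0.0042, -0.066, -0.002, -0.0025], [0.015, 0.0055, -0.0042, -0.066, -0.002, -0.0025], [0.015, 0.0055, -0.0042, -0.066, -0.002, -0.0025], [0.015, 0.0055, -0.0042, -0.066, -0.002, -0.0025], [0.015, 0.0055, -0.0042, -0.066, -0.002, -0.0025], [0.015, 0.0055, -0.0042, -0.066, -0.002, -0.0025], [0.015, 0.0055, -0.0042, -0.066, -0.002, -0.0025], [0.015, 0.0055, -0.0042, -0.066, -0.002, -0.0025], [0.015, 0.0055, -0.0042, -0.066, -0.002, -0.0025], [0.015, 0.0055, -0.0042, -0.066, -0.002, -0.0025], [0.015, 0.0055, -0.0042, -0.066, -0.002, -0.0025], [0.015, 0.0055, -0.0042, -0.066, -0.002, -0.0025], [0.015, 0.0055, -0.0042, -0.066, -0.002, -0.0025], [0.015, 0.0055, -0.0042, -0.066, -0.002, -0.0025], [0, 0, 0, 0, 0, 0]]}}

```text
clock: 20.62
eef_pos: [681.5, -19.5, 205.5]
tcp_rot: [3.14, 0.003, 0.004]
contact_force: [-1.3, -0.1, 0.5]
opening: 1.001
```

Run:
```python
from rig import r
from h import *
s=r.sense();pr(s)
f=r.grab_frame("wrist"); cv2.imwrite("pics/w9.png",f["image"])
print(proj(f,[[680.5,-22,126],[680.5,-22,92]]).round(0).tolist())
plan(s,[680.5,-22,150],R_tool(np.pi/2,0),4)
```

```text
t 20.6167 p [681.5 -19.5 205.5] rpy [3.1397 0.0033 0.0037] q [-0.03   0.465  1.523 -0.002  1.157 -0.033] F [-1.3 -0.1  0.5] op 1.001
[[257.0, 200.0], [257.0, 187.0]]
N 4 row [-0.00021, 0.00061, 0.01387] [0.00049, 0.00082, 0.00092] |t| 0.0139 |w| 0.0013
```

View pics/w9.png

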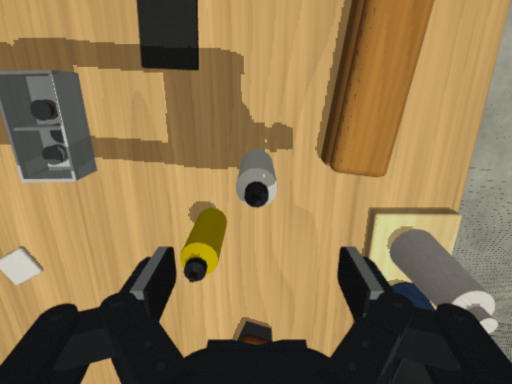

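>>> {"fn": "arm_command", "kwargs": {"targets": [[-0.0002, 0.0006, 0.0139, 0.0005, 0.0008, 0.0009], [-0.0002, 0.0006, 0.0139, 0.0005, 0.0008, 0.0009], [-0.0002, 0.0006, 0.0139, 0.0005, 0.0008, 0.0009], [-0.0002, 0.0006, 0.0139, 0.0005, 0.0008, 0.0009], [0, 0, 0, 0, 0, 0]]}}

```text
clock: 21.08
eef_pos: [674.6, -22.7, 145.9]
tcp_rot: [-3.136, 0.009, -0.003]
contact_force: [-0.7, 0.5, -0.3]
opening: 0.999
```

Run:
```python
from rig import r
from h import *
s=r.sense();pr(s)
f=r.grab_frame("wrist"); cv2.imwrite("pics/w10.png",f["image"])
print(proj(f,[[680.5,-22,126],[680.5,-22,92]]).round(0).tolist())
plan(s,[680.5,-22,60],R_tool(np.pi/2,0),9)
```

```text
t 21.0833 p [674.6 -22.7 145.9] rpy [-3.1361e+00  8.7000e-03 -2.6000e-03] q [-0.039  0.516  1.582  0.006  1.052 -0.039] F [-0.7  0.5 -0.3] op 0.999
[[268.0, 230.0], [266.0, 209.0]]
N 9 row [0.0007, -5e-05, 0.00954] [-0.00062, 0.00096, -0.00029] |t| 0.0096 |w| 0.0012
```

View pics/w10.png

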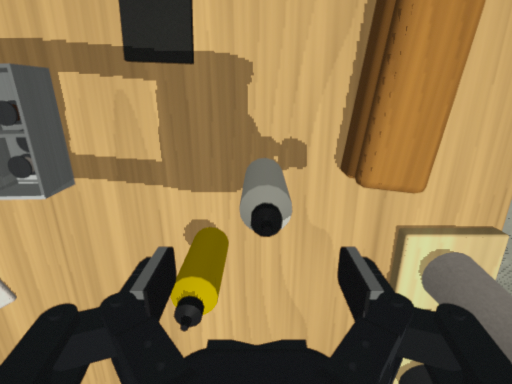

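>>> {"fn": "arm_command", "kwargs": {"targets": [[0, 0, 0, 0, 0, 0], [0, 0, 0, 0, 0, 0]]}}

```text
clock: 21.3
eef_pos: [678.2, -22.4, 150.6]
tcp_rot: [-3.137, 0.001, -0.002]
contact_force: [0.6, -0.7, -0.0]
opening: 1.0
```

Run:
```python
from rig import r
from h import *
s=r.sense();pr(s)
plan(s,[680.5,-22,60],R_tool(np.pi/2,0),9)
```

```text
t 21.3 p [678.2 -22.4 150.6] rpy [-3.1372e+00  1.3000e-03 -2.2000e-03] q [-0.037  0.513  1.576  0.005  1.054 -0.038] F [ 0.6 -0.7 -0. ] op 1.0
N 9 row [0.00026, -2e-05, 0.01006] [-0.00049, 0.00014, -0.00024] |t| 0.0101 |w| 0.0006
```

>>> {"fn": "arm_command", "kwargs": {"targets": [[0.0003, 0, 0.01, -0.0005, 0, -0.0002], [0.0003, 0, 0.01, -0.0005, 0, -0.0002], [0.0003, 0, 0.01, -0.0005, 0, -0.0002], [0.0003, 0, 0.01, -0.0005, 0, -0.0002], [0.0003, 0, 0.01, -0.0005, 0, -0.0002], [0.0003, 0, 0.01, -0.0005, 0, -0.0002], [0.0003, 0, 0.01, -0.0005, 0, -0.0002], [0.0003, 0, 0.01, -0.0005, 0, -0.0002], [0.0003, 0, 0.01, -0.0005, 0, -0.0002], [0, 0, 0, 0, 0, 0], [0, 0, 0, 0, 0, 0], [0, 0, 0, 0, 0, 0]]}}

```text
clock: 22.3
eef_pos: [680.9, -22.0, 60.0]
tcp_rot: [3.141, 0.002, 0.0]
contact_force: [-0.3, 0.2, 0.3]
opening: 1.0
```

Run:
```python
from rig import r
from h import *
s=r.sense();pr(s)
f=r.grab_frame("wrist"); cv2.imwrite("pics/w11.png",f["image"])
```

```text
t 22.3 p [680.9 -22.   60. ] rpy [3.1411e+00 1.6000e-03 1.0000e-04] q [-3.40e-02  6.22e-01  1.62e+00 -1.00e-03  9.02e-01 -3.40e-02] F [-0.3  0.2  0.3] op 1.0
```

View pics/w11.png

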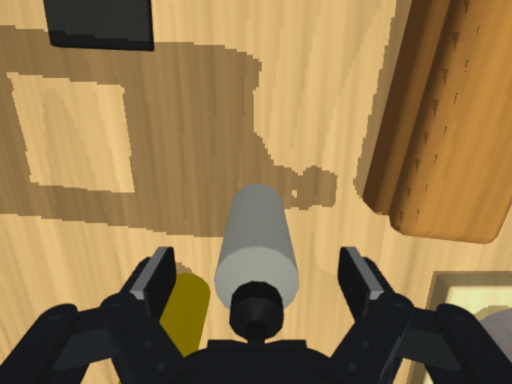

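>>> {"fn": "arm_command", "kwargs": {"targets": [[0, 0, 0, 0, 0, 0], [0, 0, 0, 0, 0, 0], [0, 0, 0, 0, 0, 0], [0, 0, 0, 0, 0, 0], [0, 0, 0, 0, 0, 0], [0, 0, 0, 0, 0, 0], [0, 0, 0, 0, 0, 0], [0, 0, 0, 0, 0, 0]], "fingers": 0.03, "squeeze": 30}}

```text
clock: 23.02
eef_pos: [681.0, -22.0, 60.3]
tcp_rot: [3.141, 0.001, 0.0]
contact_force: [0.0, 0.3, 6.3]
opening: 0.462
```

Run:
```python
from rig import r
from h import *
s=r.sense();pr(s)
R0=rot(s["tcp_rot"]);p1=s["eef_pos"]+[0,0,110]
plan(s,p1,R0,6)
R=(Ro.from_euler('z',-0.035)*Ro.from_matrix(R0)).as_matrix()
# place point
dz=s["eef_pos"][2]
plan(s,[447.2,233.7,dz+15+60],R,16,p1,R0)
```

```text
t 23.0167 p [681.  -22.   60.3] rpy [3.141e+00 1.100e-03 0.000e+00] q [-3.40e-02  6.21e-01  1.62e+00 -1.00e-03  9.02e-01 -3.40e-02] F [0.  0.3 6.3] op 0.462
N 6 row [-2e-05, 1e-05, -0.01833] [0.0, 0.0, 0.0] |t| 0.0183 |w| 0.0
N 16 row [-0.01487, -0.01574, 0.0022] [0.0, -0.0, 0.00219] |t| 0.0218 |w| 0.0022
```

>>> {"fn": "arm_command", "kwargs": {"targets": [[0, 0, -0.01, 0, 0, 0], [0, 0, -0.018, 0, 0, 0], [0, 0, -0.02, 0, 0, 0], [0, 0, -0.02, 0, 0, 0], [0, 0, -0.018, 0, 0, 0], [0, 0, -0.014, 0, 0, 0], [0, 0, -0.01, 0, 0, 0], [0, 0, 0, 0, 0, 0]]}}

```text
clock: 23.68
eef_pos: [681.9, -21.9, 172.1]
tcp_rot: [3.141, -0.001, 0.0]
contact_force: [0.1, 0.1, -1.7]
opening: 0.462
```

>>> {"fn": "arm_command", "kwargs": {"targets": [[-0.008, -0.008, 0.001, 0, 0, 0.0022], [-0.0149, -0.0157, 0.0022, 0, 0, 0.0022], [-0.0149, -0.0157, 0.0022, 0, 0, 0.0022], [-0.0149, -0.0157, 0.0022, 0, 0, 0.0022], [-0.0149, -0.0157, 0.0022, 0, 0, 0.0022], [-0.0149, -0.0157, 0.0022, 0, 0, 0.0022], [-0.0149, -0.0157, 0.0022, 0, 0, 0.0022], [-0.0149, -0.0157, 0.0022, 0, 0, 0.0022], [-0.0149, -0.0157, 0.0022, 0, 0, 0.0022], [-0.0149, -0.0157, 0.0022, 0, 0, 0.0022], [-0.0149, -0.0157, 0.0022, 0, 0, 0.0022], [-0.0149, -0.0157, 0.0022, 0, 0, 0.0022], [-0.0149, -0.0157, 0.0022, 0, 0, 0.0022], [-0.0149, -0.0157, 0.0022, 0, 0, 0.0022], [-0.0149, -0.0157, 0.0022, 0, 0, 0.0022], [-0.0149, -0.0157, 0.0022, 0, 0, 0.0022], [-0.007, -0.0077, 0.001, 0, 0, 0], [0, 0, 0, 0, 0, 0], [0, 0, 0, 0, 0, 0], [0, 0, 0, 0, 0, 0]]}}

```text
clock: 25.35
eef_pos: [447.0, 233.0, 134.9]
tcp_rot: [3.141, 0.002, -0.035]
contact_force: [-0.3, -0.9, -1.3]
opening: 0.464
```

Run:
```python
from rig import r
from h import *
s=r.sense();pr(s)
F={n:r.grab_frame(n) for n in("scene","wrist","top")}
crop(F["scene"],230,40,390,160,5,"pics/s12.png"); cv2.imwrite("pics/w12.png",F["wrist"]["image"])
R0=rot(s["tcp_rot"])
plan(s,[447.2,233.7,60.3+15+8],R0,8)
D=1.545;u=np.array([np.cos(D),np.sin(D),0]);v=np.array([-u[1],u[0],0]);C=np.array([447.2,233.5,57])
print("rim pred wrist",proj(F["wrist"],[C+a*57.5*u+b*31*v for a in(1,-1) for b in(1,-1)]).round(0).tolist())
```

```text
t 25.35 p [447.  233.  134.9] rpy [ 3.1406e+00  2.0000e-03 -3.4900e-02] q [0.477 0.289 1.975 0.    0.88  0.512] F [-0.3 -0.9 -1.3] op 0.464
N 8 row [4e-05, -0.0001, 0.00644] [0.0, 0.0, 0.0] |t| 0.0064 |w| 0.0
rim pred wrist [[217.0, 127.0], [298.0, 126.0], [224.0, 258.0], [293.0, 258.0]]
```

View pics/s12.png

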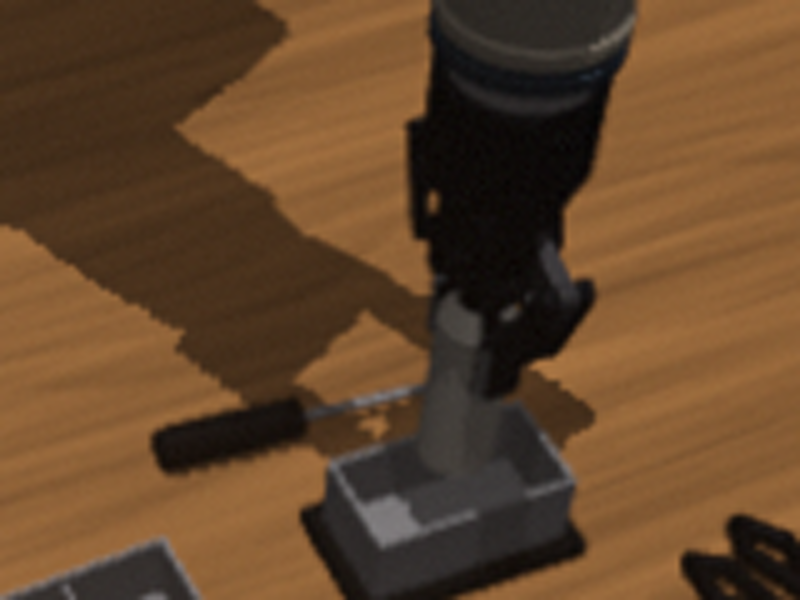

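View pics/w12.png

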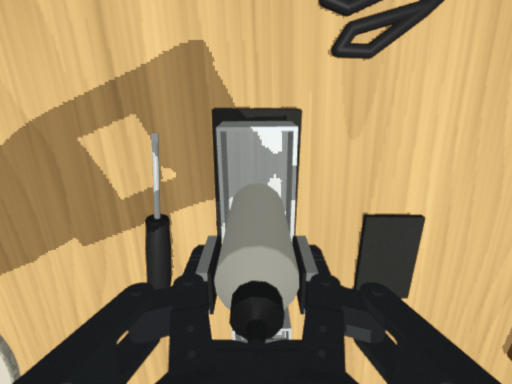

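The bottle hangs centred over the tray: rim columns run from 216 to 298, and the bottle's axis is near 257. I lower it.

>>> {"fn": "arm_command", "kwargs": {"targets": [[0, -0.0001, 0.0064, 0, 0, 0], [0, -0.0001, 0.0064, 0, 0, 0], [0, -0.0001, 0.0064, 0, 0, 0], [0, -0.0001, 0.0064, 0, 0, 0], [0, -0.0001, 0.0064, 0, 0, 0], [0, -0.0001, 0.0064, 0, 0, 0], [0, -0.0001, 0.0064, 0, 0, 0], [0, -0.0001, 0.0064, 0, 0, 0], [0, 0, 0.002, 0, 0, 0], [0, 0, 0, 0, 0, 0]]}}

```text
clock: 26.33
eef_pos: [446.2, 234.0, 81.1]
tcp_rot: [3.14, 0.003, -0.035]
contact_force: [0.4, 0.4, -1.4]
opening: 0.46
```

>>> {"fn": "arm_command", "kwargs": {"targets": [[0, 0, 0.001, 0, 0, 0], [0, 0, 0.001, 0, 0, 0], [0, 0, 0.001, 0, 0, 0], [0, 0, 0.001, 0, 0, 0], [0, 0, 0, 0, 0, 0]]}}

```text
clock: 26.75
eef_pos: [446.6, 234.2, 77.9]
tcp_rot: [3.141, 0.002, -0.035]
contact_force: [-0.0, 0.2, -1.8]
opening: 0.456
```

>>> {"fn": "arm_command", "kwargs": {"targets": [[0, 0, 0.001, 0, 0, 0], [0, 0, 0.001, 0, 0, 0], [0, 0, 0, 0, 0, 0], [0, 0, 0, 0, 0, 0]]}}

```text
clock: 27.08
eef_pos: [446.6, 234.1, 75.8]
tcp_rot: [3.141, 0.002, -0.035]
contact_force: [-0.1, 0.5, -1.3]
opening: 0.46
```

>>> {"fn": "arm_command", "kwargs": {"targets": [[0, 0, 0.001, 0, 0, 0], [0, 0, 0, 0, 0, 0], [0, 0, 0, 0, 0, 0]]}}

```text
clock: 27.33
eef_pos: [446.8, 234.2, 75.2]
tcp_rot: [3.141, 0.002, -0.035]
contact_force: [-1.5, -0.6, 5.0]
opening: 0.462
```

Contact with the tray floor at z = 75.2, against 75.3 expected. I open the fingers and rise.

>>> {"fn": "arm_command", "kwargs": {"targets": [[0, 0, 0, 0, 0, 0], [0, 0, 0, 0, 0, 0], [0, 0, 0, 0, 0, 0], [0, 0, 0, 0, 0, 0], [0, 0, 0, 0, 0, 0], [0, 0, 0, 0, 0, 0]], "fingers": 0.0854}}

```text
clock: 27.83
eef_pos: [446.6, 234.1, 74.8]
tcp_rot: [3.141, 0.002, -0.035]
contact_force: [0.4, -0.3, -0.2]
opening: 1.002
```

>>> {"fn": "arm_command", "kwargs": {"targets": [[0, 0, -0.005, 0, 0, 0], [0, 0, -0.01, 0, 0, 0], [0, 0, -0.015, 0, 0, 0], [0, 0, -0.02, 0, 0, 0], [0, 0, -0.02, 0, 0, 0], [0, 0, -0.02, 0, 0, 0], [0, 0, -0.02, 0, 0, 0], [0, 0, -0.02, 0, 0, 0], [0, 0, -0.02, 0, 0, 0], [0, 0, 0, 0, 0, 0]]}}

```text
clock: 28.67
eef_pos: [448.8, 235.2, 229.6]
tcp_rot: [-3.139, -0.004, -0.035]
contact_force: [1.0, 0.5, 0.7]
opening: 1.002
```

>>> {"fn": "arm_command", "kwargs": {"targets": [[0, 0.03, 0, 0, 0, 0], [0, 0.03, 0, 0, 0, 0], [0, 0.03, 0, 0, 0, 0], [0, 0.03, 0, 0, 0, 0], [0, 0.03, 0, 0, 0, 0], [0, 0.03, 0, 0, 0, 0], [0, 0.03, 0, 0, 0, 0], [0, 0, 0, 0, 0, 0], [0, 0, 0, 0, 0, 0]]}}

```text
clock: 29.42
eef_pos: [439.3, 23.2, 225.2]
tcp_rot: [3.141, 0.002, -0.038]
contact_force: [0.6, 0.6, 0.3]
opening: 1.001
```

Run:
```python
from rig import r
from h import *
import pickle
s=r.sense();pr(s)
F={n:r.grab_frame(n) for n in("scene","top")};pickle.dump(F,open("F4.pkl","wb"))
crop(F["scene"],250,60,390,180,5.5,"pics/s13.png"); crop(F["top"],90,180,220,280,6,"pics/t13.png")
D=1.527
print("upright bottle axis, foot/92/126 in scene crop:",((proj(F["scene"],[[447,234,15],[447,234,107],[447,234,141]])-[250,60])*5.5).round(0).tolist(),"top",((proj(F["top"],[[447,234,15],[447,234,107],[447,234,141]])-[90,180])*6).round(0).tolist())
```

```text
t 29.4167 p [439.3  23.2 225.2] rpy [ 3.1411e+00  1.8000e-03 -3.8200e-02] q [ 0.05   0.067  2.015 -0.     1.061  0.088] F [0.6 0.6 0.3] op 1.001
upright bottle axis, foot/92/126 in scene crop: [[377.0, 465.0], [401.0, 335.0], [410.0, 281.0]] top [[353.0, 351.0], [271.0, 360.0], [235.0, 364.0]]
```

View pics/s13.png

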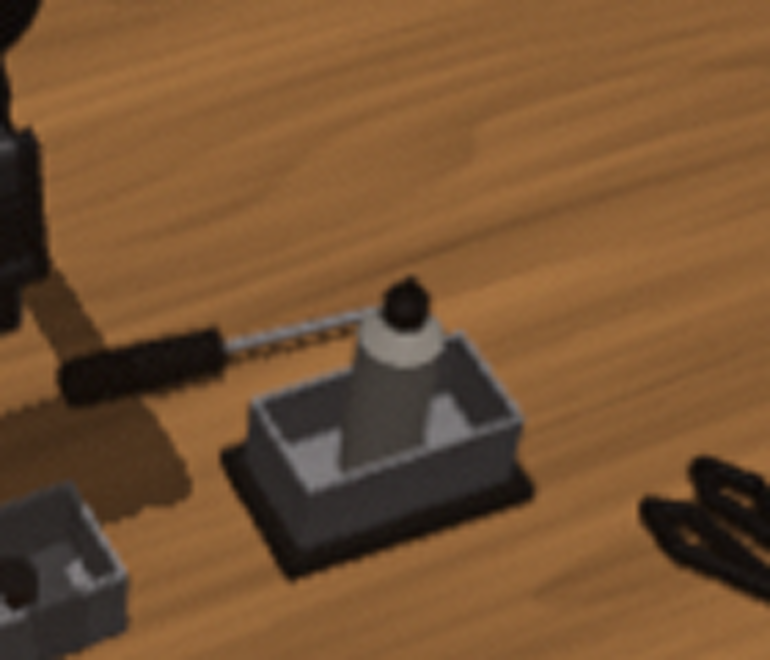

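View pics/t13.png

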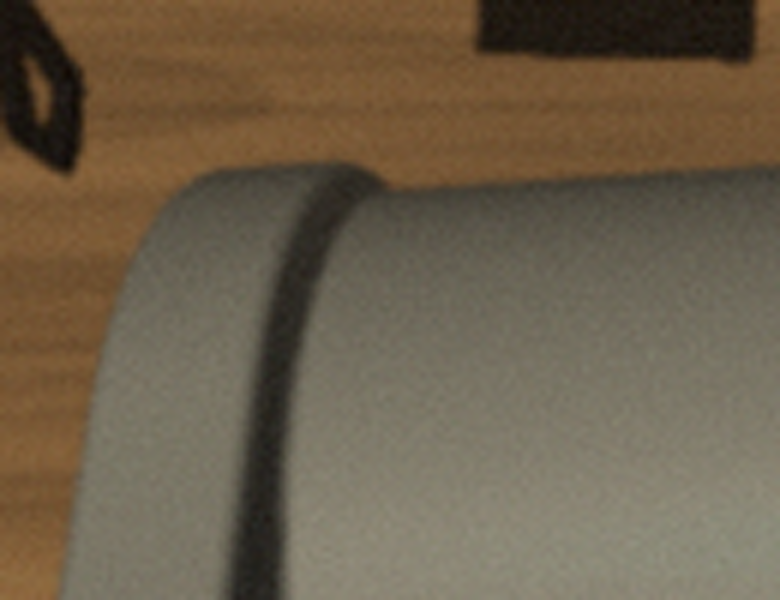

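Run:
```python
from rig import r
from h import *
import pickle
F=pickle.load(open("F4.pkl","rb"))
print(fitrect(F,115,62,57,{"scene":unc([(249,405),(463,335),(522,417),(308,492)],(250,60),5.5)},[446,234,1.53]))
s=r.sense();pr(s)
print(r.sign_off())
```

```text
(array([446.531, 232.558,   1.551]), np.float64(0.64))
t 29.5167 p [439.5  24.6 225.1] rpy [ 3.1414e+00  1.8000e-03 -3.5700e-02] q [ 0.053  0.068  2.015 -0.     1.061  0.088] F [ 0.6 -0.2  0.2] op 1.005
the job is handed in; nothing more can be done
None
```

The drip tray now stands open side up on the larger black pad, with the white bottle upright in it. I handed the job in at 29.5 s; the hand-in gives no verdict.

- **Turning the tray:** I gripped it across its width, turned it 90° and stood it on its end. I then regripped it from above, turned it another 90° and set it down on the pad.
- **Bottle:** I gripped it from straight above, carried it upright and lowered it into the tray until it touched the floor. I then let go and backed the arm off.

Last checks:
- **Tray:** before the bottle went in, both cameras put its centre about 1–2 mm from the pad's centre and its long side about 0.02 rad off the pad's. After the bottle went in, the scene camera alone gave about 2 mm and 0.025 rad.
- **Bottle:** the nozzle was at the pixel predicted for an upright bottle at the tray's centre. The floor contact came at the expected height (75.2 mm against 75.3 mm).
- **Bobbin tray:** its visible corner was within about half a pixel of an earlier picture taken mid-job. I did not compare it with the picture from the very start.
- **Not confirmed:** the arm blocked the overhead camera in the last look, so the final check rests on the scene camera only.

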